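# Rinse the varnish brushes and shut them away

### The job

Clean up after varnishing: take the brushes in turn from the lightest handle to the darkest (white, yellow, red, black - one may be missing), dip each one's bristles fully into the open steel washer pot while holding it, and lay it in the blue brush box, all flat on the box's floor with none on top of another and all with the bristles towards the hinged back of the box and the handles to its front. When all are in, shut the box's lid fully and set the steel lid squarely down on the washer pot; the pot stays upright, and the other things on the bench stay where they are.

Things in the scene. Friction and masses are not known exactly. Their poses are not given: they have to be found in the camera images.
- brush_white: loose flat brush, white handle, cream bristles, 170 mm long, 60 g; may be absent. Origin: mid-length, underside; +x to the bristle end, +z out of its flat top. Handle 18 mm wide, 14 thick from x -85 to 27 (balance near -10), steel ferrule 34 wide, 14 thick to 45, bristles 32 wide, 11 thick to 85. Starts flat on a fixed sheet of card 4 mm thick, handle roughly towards the robot
- brush_white_tip (a point): bristle end of brush_white: on the brush's long axis at x = 85, z = 7 mm of its frame
- brush_white_butt (a point): handle end of brush_white: on the brush's long axis at x = -85, z = 7 mm of its frame
- brush_yellow: loose flat brush, yellow handle, honey bristles, 170 mm long, 60 g; may be absent. Origin: mid-length, underside; +x to the bristle end, +z out of its flat top. Handle 18 mm wide, 14 thick from x -85 to 27 (balance near -10), steel ferrule 34 wide, 14 thick to 45, bristles 32 wide, 11 thick to 85. Starts flat on a fixed sheet of card 4 mm thick, handle roughly towards the robot
- brush_yellow_tip (a point): bristle end of brush_yellow: on the brush's long axis at x = 85, z = 7 mm of its frame
- brush_yellow_butt (a point): handle end of brush_yellow: on the brush's long axis at x = -85, z = 7 mm of its frame
- brush_red: loose flat brush, red handle, red-brown bristles, 170 mm long, 60 g; may be absent. Origin: mid-length, underside; +x to the bristle end, +z out of its flat top. Handle 18 mm wide, 14 thick from x -85 to 27 (balance near -10), steel ferrule 34 wide, 14 thick to 45, bristles 32 wide, 11 thick to 85. Starts flat on a fixed sheet of card 4 mm thick, handle roughly towards the robot
- brush_red_tip (a point): bristle end of brush_red: on the brush's long axis at x = 85, z = 7 mm of its frame
- brush_red_butt (a point): handle end of brush_red: on the brush's long axis at x = -85, z = 7 mm of its frame
- brush_black: loose flat brush, black handle, black bristles, 170 mm long, 60 g; may be absent. Origin: mid-length, underside; +x to the bristle end, +z out of its flat top. Handle 18 mm wide, 14 thick from x -85 to 27 (balance near -10), steel ferrule 34 wide, 14 thick to 45, bristles 32 wide, 11 thick to 85. Starts flat on a fixed sheet of card 4 mm thick, handle roughly towards the robot
- brush_black_tip (a point): bristle end of brush_black: on the brush's long axis at x = 85, z = 7 mm of its frame
- brush_black_butt (a point): handle end of brush_black: on the brush's long axis at x = -85, z = 7 mm of its frame
- box: fixed blue steel brush box, open on top, outside 215 (x) x 220 (y) x 60 mm high, walls and floor 5 mm thick (inner floor 205 x 210 mm, 5 mm above its origin). Origin: centre of its underside; +x points to the hinged back side, -x is the front, facing the robot; +z up
- box_lid (a joint): lid of the brush box: 0 = shut, grows as it opens up and back, stop at 1.9 rad; stiff hinge (0.24 N m), so it stays at any angle and must be pushed all the way. Clear plate in a blue frame, 215 mm from hinge to front edge, 220 wide, 6 thick; a thumb lip, 100 mm wide, sticks out 18 mm beyond the front edge. Starts about upright
- box_lid_hinge (a point): middle of the lid's hinge line, at x = 107.5, z = 60 mm of the box's frame; the line runs along the box's y
- pot: loose open washer pot of steel, 0.6 kg, outer radius 50 mm, inner radius 46 mm, 90 mm high, inner floor 5 mm above its origin. Origin: centre of its underside, +z up
- pot_rim (a point): centre of the pot's mouth, at the height of its rim, 90 mm above the pot's origin
- pot_lid: loose lid of the pot, 160 g, plug down. Origin: centre of its underside, +z up. Dark plug of radius 41 mm from z 0 to 8, steel flange of radius 54 from 8 to 12, upright round black knob of radius 13 from 12 to 42. On the pot the plug hangs in the mouth and the flange rests on the rim: its origin is then 8 mm below the rim
- spray_bottle: bystander: pink upright bottle, radius 32, 170 mm high; origin under its centre
- wood_plane: bystander: wooden hand plane, 210 x 62 x about 60 mm high; origin under its centre
- wax_tin: bystander: round brass-coloured tin, radius 40, 40 mm high; origin under its centre
- tape_measure: bystander: yellow tape measure, 65 x 62 x 36 mm; origin under its centre
- screwdriver: bystander: screwdriver with red handle lying flat, 200 mm long, 26 mm thick; origin under its middle
- hammer: bystander: hammer lying flat, 260 mm long, head 26 mm thick and about 80 mm wide; origin under its middle

How it is judged:
On the way, in this order (a step that is already met when the one before it is completed fails the run):
1. the white brush, held in the gripper, has its bristle end at least 20 mm below the pot's rim, inside the mouth (z of brush_white_tip in the frame of pot below 0.07 m and horizontal distance between brush_white_tip and pot_rim below 0.046 m and contact force between the fingers and brush_white above 0.3 N), for 0.2 s.
2. the yellow brush, held in the gripper, has its bristle end at least 20 mm below the pot's rim, inside the mouth (z of brush_yellow_tip in the frame of pot below 0.07 m and horizontal distance between brush_yellow_tip and pot_rim below 0.046 m and contact force between the fingers and brush_yellow above 0.3 N), for 0.2 s.
3. the red brush, held in the gripper, has its bristle end at least 20 mm below the pot's rim, inside the mouth (z of brush_red_tip in the frame of pot below 0.07 m and horizontal distance between brush_red_tip and pot_rim below 0.046 m and contact force between the fingers and brush_red above 0.3 N), for 0.2 s.
4. the black brush, held in the gripper, has its bristle end at least 20 mm below the pot's rim, inside the mouth (z of brush_black_tip in the frame of pot below 0.07 m and horizontal distance between brush_black_tip and pot_rim below 0.046 m and contact force between the fingers and brush_black above 0.3 N), for 0.2 s.
At the end, for the whole second after the job is handed in: All present brushes rest in the box in one layer (ends under 22 mm up), bristle end 50 mm or more behind the middle, handle end 30 mm or more in front of it; lid shut within 0.04 rad; pot lid centred on the upright pot within 8 mm, flange on rim within 4 mm, level within 0.08 rad (x of brush_white_tip in the frame of box between 0.05 and 0.105 m and x of brush_white_butt in the frame of box between -0.105 and -0.03 m and linear speed of each of brush_white, brush_yellow, brush_red, brush_black, pot, pot_lid below 0.02 m/s and z of brush_white_tip in the frame of box between 0 and 0.022 m and y of brush_white_tip in the frame of box between -0.105 and 0.105 m and z of brush_white_butt in the frame of box between 0 and 0.022 m and y of brush_white_butt in the frame of box between -0.105 and 0.105 m and x of brush_yellow_tip in the frame of box between 0.05 and 0.105 m and x of brush_yellow_butt in the frame of box between -0.105 and -0.03 m and z of brush_yellow_tip in the frame of box between 0 and 0.022 m and y of brush_yellow_tip in the frame of box between -0.105 and 0.105 m and z of brush_yellow_butt in the frame of box between 0 and 0.022 m and y of brush_yellow_butt in the frame of box between -0.105 and 0.105 m and x of brush_red_tip in the frame of box between 0.05 and 0.105 m and x of brush_red_butt in the frame of box between -0.105 and -0.03 m and z of brush_red_tip in the frame of box between 0 and 0.022 m and y of brush_red_tip in the frame of box between -0.105 and 0.105 m and z of brush_red_butt in the frame of box between 0 and 0.022 m and y of brush_red_butt in the frame of box between -0.105 and 0.105 m and x of brush_black_tip in the frame of box between 0.05 and 0.105 m and x of brush_black_butt in the frame of box between -0.105 and -0.03 m and z of brush_black_tip in the frame of box between 0 and 0.022 m and y of brush_black_tip in the frame of box between -0.105 and 0.105 m and z of brush_black_butt in the frame of box between 0 and 0.022 m and y of brush_black_butt in the frame of box between -0.105 and 0.105 m and value of joint box_lid below 0.04 rad and horizontal distance between pot_lid and pot_rim below 0.008 m and z of pot_lid in the frame of pot between 0.078 and 0.086 m and angle between pot_lid's own z axis and vertical below 0.08 rad and angle between pot's own z axis and vertical below 0.1 rad); the robot touches nothing.
It fails at once if the washer pot is tipped by more than 20 degrees (angle between pot's own z axis and vertical above 0.35 rad).
It fails at once if a bystander is pushed more than 4 cm from its place (distance of any of spray_bottle, wood_plane, wax_tin, tape_measure, screwdriver, hammer from where it was at the start of the episode above 0.04 m).
Of brush_white, brush_yellow, brush_red, brush_black only 3 to 4 are there at a start; the rules pass over those that are not, and their reading is None.
At some moment in a run one of brush_white, brush_yellow, brush_red, brush_black, pot_lid may be knocked a few centimetres aside while the robot is not near it.
Once in a run the grip may slacken for a moment while it holds something.
It also fails if it takes over 210 s, if anything falls off the work surface, if the arm or the gripper's body presses on something with over 40 N, if the wrist force passes 120 N, or if a joint passes its speed limit or range.

### The arm

A 7-joint arm with a two-finger parallel gripper is mounted at the origin on the work surface. World frame = base frame: x ahead of the robot, y to its left, z up, the work surface at z = 0. Lengths are in m, angles in rad, forces in N, time in s.
With the tool pointing down it reaches from about 0.35 to 0.9 m from the base axis. Payload 8.1 kg.
Tool frame: the origin (TCP) lies on the centre line of the jaws, within the pads' length; the fingertips stand 11 mm ahead of it and the grasp point (between the pads) lies 8 mm behind it (arm.nose_length is the distance from the TCP to the fingertips, in m); z points along the fingers, y is the line along which they close (so a half turn about z gives the same grasp; the last joint's range is limited). The gripper opens to 92 mm and grips with 3 to 60 N. Pads are 19 mm wide; open, the fingers measure 130 mm over their backs; the gripper's body (75 mm by 190 mm) begins 47 mm behind the grasp point.
Start: joints at [1.161, 0.434, 0.025, 1.573, -0.012, 1.134, -0.075], TCP at [0.189, -0.596, 0.238] pointing down, gripper open.
Joint ranges: [-2.62, 2.62], [-0.44, 2.09], [-1.27, 1.32], [0.08, 2.57], [-1.32, 4.46], [0.12, 2], [-2.74, 2.74]. Speed limits (rad/s): [2.22, 2.22, 3.01, 3.01, 3.14, 3.14, 3.14].

### API

Orientations are given as a rotation vector (axis times angle).
In Python, from cell import arm gives the robot as it stands.
- The arm moves only by the tool jog_arm, never from a script. Its argument "moves" is a list of rows, each a list of 4 numbers: the shift along the tool's x, y, z in m, then the turn about the tool's z in rad. In form: [[tx, ty, tz, spin], ...]. A call has 1 to 20 rows; each row is the pose to reach, as a shift and turn from the pose commanded when the call began, along the tool's axes at that moment; what a row does not reach only later rows make up. A row lasts 1/8 s, in which the tool goes at most 62.5 mm and 10.7 degrees, less where a joint would pass 70% of its speed; a pose out of reach is approached as far as the arm can. A call with a gripper value outside its range is refused whole. "hand" is the finger opening in m, from 0 to 0.0918, set as the call begins (left out, the last holds). The fingers move at their own pace and stop on an object; "newtons" is the grip in N (left out, the last holds). Time passes only in rows, so rows that repeat a pose let the fingers close. It gives the time, the measured TCP pose, the force, the opening and the grip force at its end, in the units of the state.
- arm.observe(): the state, without advancing time (a new reading comes with each control period).
- arm.get_image(name): name is "scene" or "side" or "wrist"; returns a dict with "color" (420x560x3 uint8, red, green, blue), "z_map" (420x560 float32, m along the optical axis (not along the pixel's ray), 0 where there is no reading), "fx", "fy", "cx", "cy" (pixels), "rvec" (rotation vector, rad) and "tvec" (3), from world to camera coordinates, as OpenCV has them. Camera axes: x right, y down, z forward; pixel columns grow to the right and rows downward; lengths in m; the calibration is good to about 2 mm. A picture is of the moment at which its call begins.
- arm.sign_off(): hands the job in; it is judged then, once.
The state is a dict: "clock": time; "joints": joint angles; "dq": joint speeds; "joint_efforts": joint torques, N m; "position": TCP position; "ee_rot": TCP orientation; "force": force on the tool from outside, world axes, zero at the start; "ft_torque": the same for the moment, N m; "width": opening from 0.0 (shut) to 1.0 (fully open); "gripper_force": force on a finger pad.
Only numpy, scipy, OpenCV 4.12 (cv2) and the standard library are available. Lean on these libraries where they do the work, as an engineer would, in place of code of your own. Each camera call takes 0.05 s, during which the arm holds its last target. There are 200 camera calls.

## Working session

There is one attempt and no reset: what is moved stays moved. The work goes in short steps, Python scripts to look and compute and a tool call to move; the robot and the scene stay as the last step left them, time stands still between calls to the robot, and variables do not carry over. Pictures are saved under pics/ and viewed, at most 14 in all, crops included, and the job is handed in when it is done.

Besides the shell and the picture viewer there is one more tool, called after "Call:" as a command line: name --pt "numbers of a row" for each row, then --argument value for the rest. jog_arm: Moves the arm, as the interface text tells. Its arguments: {"type":"object","properties":{"moves":{"type":"array"},"hand":{"type":"number"},"newtons":{"type":"number"}},"required":["moves"]}

```bash
ls; mkdir -p pics
cat > h.py <<'E'
import numpy as np, cv2, sys
from cell import arm
from scipy.spatial.transform import Rotation as R
def shot(n,f=None):
    im=arm.get_image(n)
    if f: cv2.imwrite('pics/'+f,im['color'][:,:,::-1])
    return im
def cloud(im):
    z=im['z_map']; v,u=np.mgrid[:z.shape[0],:z.shape[1]]
    P=np.stack([(u-im['cx'])/im['fx']*z,(v-im['cy'])/im['fy']*z,z],-1)
    W=(P-np.ravel(im['tvec']))@cv2.Rodrigues(np.array(im['rvec'],float))[0]
    W[z==0]=np.nan
    return W
def st():
    s=arm.observe(); print(round(s['clock'],2),np.round(s['position'],4),np.round(R.from_rotvec(s['ee_rot']).as_matrix().ravel(),3),'J',np.round(s['joints'],2),'w',round(s['width'],3),'gf',round(s['gripper_force'],2),'F',np.round(s['force'],1)); return s
E
python3 - <<'E'
from h import *
st()
for n in('scene','side'):
    im=shot(n,n+'1.png'); np.savez(n+'1.npz',W=cloud(im),c=im['color'])
    Rm=cv2.Rodrigues(np.array(im['rvec'],float))[0]; print(n,-Rm.T@np.ravel(im['tvec']),Rm[2])
E
```

```text
pics
0.0 [ 0.1885 -0.5953  0.2369] [ 0.953  0.302 -0.001  0.302 -0.953  0.001 -0.    -0.002 -1.   ] J [ 1.16  0.44  0.02  1.57 -0.01  1.13 -0.08] w 0.998 gf 0.0 F [ 0.7 -0.8 -0.1]
scene [1.06276672 0.74081567 0.91662046] [-0.41975409 -0.62294475 -0.66011085]
side [0.15659901 0.79435288 0.83418538] [ 0.33888479 -0.71116802 -0.61595223]
```

View pics/scene1.png

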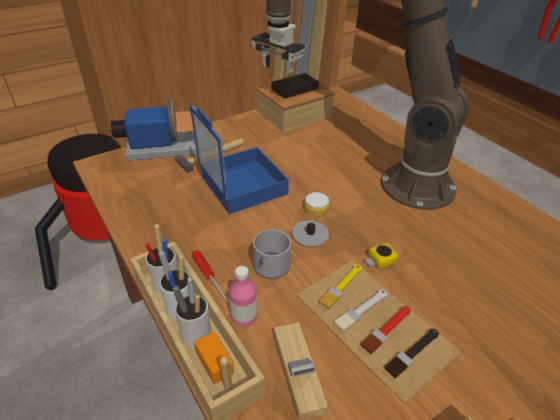

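View pics/side1.png

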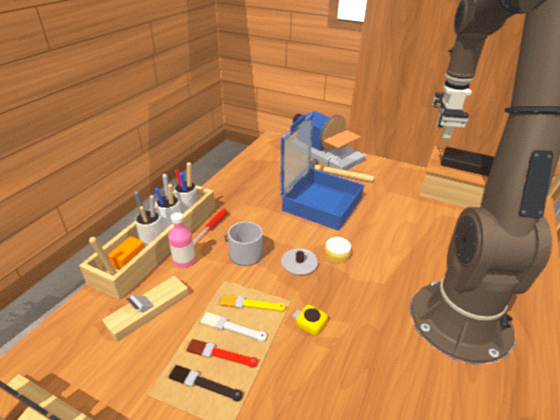

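Scene: all four brushes are on the card, yellow (340,285), white (360,310), red (387,328) and black (412,352). The pot is at (272,253), its lid at (311,232) and the blue box at (245,180) with its lid upright. I'll build a bird's-eye map with heights.

```bash
cat > bev.py <<'E'
from h import *
def bev(srcs,out,x0=.2,x1=1.0,y0=-.5,y1=.5,s=.001333):
    H=int((x1-x0)/s);Wd=int((y1-y0)/s); img=np.zeros((H,Wd,3),np.uint8); zz=np.full((H,Wd),-1.)
    for W,c in srcs:
        p=W.reshape(-1,3);q=c.reshape(-1,3);m=np.isfinite(p).all(1)&(p[:,2]<.25)&(p[:,2]>-.02);p=p[m];q=q[m]
        o=np.argsort(p[:,2]);p=p[o];q=q[o]
        for a,b in zip(p,q):
            i=int((x1-a[0])/s);j=int((y1-a[1])/s)
            if 0<=i<H-1 and 0<=j<Wd-1 and a[2]>zz[i,j]-.002: img[i:i+2,j:j+2]=b[::-1]; zz[i,j]=a[2]
    for k in np.arange(round(x0,1),x1,.1): i=int((x1-k)/s); cv2.putText(img,'%.1f'%k,(0,min(max(i,10),H-2)),0,.35,(255,255,255)); img[min(i,H-1),::6]=255
    for k in np.arange(round(y0,1),y1,.1): j=int((y1-k)/s); cv2.putText(img,'%.1f'%k,(min(j,Wd-25),10),0,.35,(255,255,255)); img[::6,min(j,Wd-1)]=255
    cv2.imwrite('pics/'+out,img)
if __name__=='__main__':
    d=[np.load(n+'1.npz') for n in('scene','side')]
    bev([(a['W'],a['c']) for a in d],'bev1.png')
    for n,a in zip(('scene','side'),d):
        W,c=a['W'],a['c'].astype(int); hsv=cv2.cvtColor(a['c'],cv2.COLOR_RGB2HSV).astype(int)
        def pr(nm,u,v): print(n,nm,np.round(W[v,u],3))
        if n=='scene':
            for nm,u,v in[('potlid knob',311,227),('ytip',327,300),('table',330,180),('boxfloor',245,183),('card',330,330),('tin',317,200),('bottle',242,272)]: pr(nm,u,v)
        else:
            for nm,u,v in[('knob',299,256),('pot',245,235),('boxfloor',320,195)]: pr(nm,u,v)
E
python3 bev.py
```

```text
scene potlid knob [0.46  0.012 0.042]
scene ytip [0.566 0.23  0.016]
scene table [ 0.238 -0.178  0.003]
scene boxfloor [ 0.497 -0.31   0.007]
scene card [ 0.606  0.296 -0.   ]
scene tin [ 0.371 -0.079  0.041]
scene bottle [0.764 0.157 0.172]
side knob [0.452 0.015 0.042]
side pot [0.637 0.004 0.04 ]
side boxfloor [ 0.526 -0.351  0.006]
```

View pics/bev1.png

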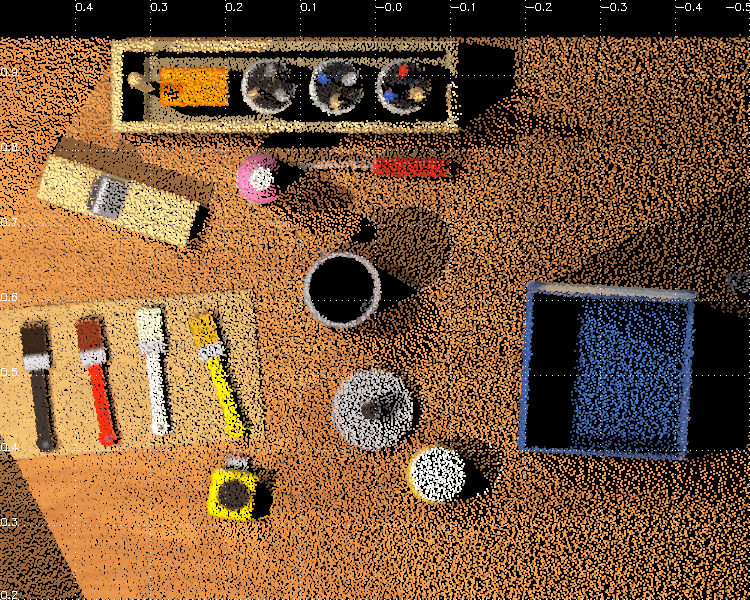

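```bash
cat > fit.py <<'E'
from h import *
from scipy.optimize import least_squares
def circ(P,r=None):
    f=lambda p:np.hypot(P[:,0]-p[0],P[:,1]-p[1])-p[2]
    s=least_squares(f,[*P[:,:2].mean(0),.05],loss='soft_l1',f_scale=.001); return np.round(s.x,4)
def data(names):
    out={}
    for n in names:
        im=shot(n); out[n]=(cloud(im),im['color'])
    return out
def brushes(d):
    res={}
    for n,(W,c) in d.items():
        hsv=cv2.cvtColor(c,cv2.COLOR_RGB2HSV).astype(int); h,s,v=[hsv[...,i] for i in range(3)]
        fin=np.isfinite(W).all(-1); reg=fin&(W[...,0]>.40)&(W[...,0]<.63)&(W[...,1]>.165)&(W[...,1]<.5)&(W[...,2]>.009)&(W[...,2]<.03)
        num,lab,stt,_=cv2.connectedComponentsWithStats(reg.astype(np.uint8))
        for k in range(1,num):
            if stt[k,4]<120: continue
            P=W[lab==k]; m=P.mean(0); u=np.linalg.svd(P[:,:2]-m[:2])[2][0]; u*=np.sign(u[0])
            t=(P[:,:2]-m[:2])@u; lo,hi=np.percentile(t,[.7,99.3])
            w=(P[:,:2]-m[:2])@np.array([-u[1],u[0]])
            print(n,'rgb',np.median(c[lab==k],0),'N',len(P),'butt',np.round(m[:2]+u*lo,3),'tip',np.round(m[:2]+u*hi,3),'L',round(hi-lo,3),'yaw',round(np.arctan2(u[1],u[0]),3),'z',np.round(np.percentile(P[:,2],[5,50,95]),3))
if __name__=='__main__':
    d={n:(lambda a:(a['W'],a['c']))(np.load(n+'1.npz')) for n in('scene','side')}
    brushes(d)
    for n,(W,c) in d.items():
        P=W.reshape(-1,3);P=P[np.isfinite(P).all(1)]
        q=lambda a,b,e,f,g,h:P[(P[:,0]>a)&(P[:,0]<b)&(P[:,1]>e)&(P[:,1]<f)&(P[:,2]>g)&(P[:,2]<h)]
        print(n,'pot rim',circ(q(.54,.70,-.03,.12,.086,.095)))
        L=q(.39,.53,-.07,.07,.009,.016); print('lid flange',circ(L[np.hypot(*(L[:,:2]-[.455,.008]).T)>.045]),np.ptp(L,0),L.mean(0))
        print('knob',q(.39,.53,-.07,.07,.038,.045).mean(0))
        B=q(.36,.68,-.46,-.17,.055,.064); r=cv2.minAreaRect((B[:,:2]*1000).astype(np.float32)); print('box rim',r)
        T=q(.55,.75,-.46,-.17,.09,.32); print('lid top z',np.percentile(T[:,2],99.5)); 
        for z0,z1 in((.1,.14),(.18,.22),(.25,.30)):
            t=T[(T[:,2]>z0)&(T[:,2]<z1)]; print(z0,len(t),np.percentile(t[:,0],[5,50,95]) if len(t) else '')
E
python3 fit.py
```

```text
scene rgb [179. 146.  44.] N 519 butt [0.421 0.185] tip [0.579 0.236] L 0.167 yaw 0.314 z [0.012 0.018 0.021]
scene rgb [182. 174. 154.] N 601 butt [0.423 0.288] tip [0.589 0.305] L 0.168 yaw 0.104 z [0.012 0.018 0.021]
scene rgb [156.  49.  32.] N 660 butt [0.409 0.357] tip [0.574 0.386] L 0.168 yaw 0.178 z [0.013 0.018 0.021]
scene rgb [50. 41. 36.] N 740 butt [0.402 0.441] tip [0.568 0.459] L 0.166 yaw 0.112 z [0.013 0.018 0.021]
side rgb [249. 219.  30.] N 572 butt [0.419 0.185] tip [0.578 0.236] L 0.167 yaw 0.314 z [0.011 0.018 0.021]
side rgb [251. 245. 221.] N 648 butt [0.422 0.288] tip [0.588 0.305] L 0.167 yaw 0.103 z [0.011 0.018 0.021]
side rgb [229.  61.  34.] N 770 butt [0.408 0.357] tip [0.573 0.387] L 0.167 yaw 0.179 z [0.011 0.018 0.021]
side rgb [71. 56. 48.] N 885 butt [0.402 0.441] tip [0.567 0.459] L 0.166 yaw 0.111 z [0.012 0.018 0.021]
scene pot rim [0.6145 0.0446 0.0479]
lid flange [0.4539 0.0058 0.0503] [0.11771054 0.12833864 0.00691956] [0.4562805  0.00693188 0.01276197]
knob [ 0.44745915 -0.00313047  0.04181897]
box rim ((503.1500244140625, -307.89678955078125), (226.32742309570312, 224.59149169921875), 87.26725769042969)
lid top z 0.295060970816527
0.1 261 [0.60923626 0.6155494  0.62152255]
0.18 307 [0.61118969 0.61757934 0.62362006]
0.25 367 [0.61237838 0.61916366 0.62497744]
side pot rim [0.6143 0.0448 0.0475]
lid flange [0.4551 0.0058 0.05  ] [0.11836518 0.11671642 0.00697209] [0.45310808 0.00858568 0.01329888]
knob [ 0.44407494 -0.0062469   0.04232877]
box rim ((503.0059814453125, -307.8542175292969), (226.9751739501953, 218.5514373779297), 86.50540161132812)
lid top z 0.29514786155482575
0.1 298 [0.60499553 0.61151198 0.61833327]
0.18 329 [0.6070334  0.61374309 0.62059259]
0.25 372 [0.6092906  0.61552076 0.62315715]
```

```bash
cat >> h.py <<'E'
def rows(targets,s=None,quiet=False):
    s=s or arm.observe(); M=R.from_rotvec(s['ee_rot']).as_matrix(); y0=np.arctan2(M[1,0],M[0,0])
    for x,y,z,yaw in targets:
        d=M.T@(np.array([x,y,z])-s['position']); print([round(float(k),4) for k in [*d,-(yaw-y0)]])
E
python3 - <<'E'
from h import *
u=np.array([np.cos(.104),np.sin(.104)]); g=np.array([.421,.288])+u*.004
rows([(.45,-.3,.3,.2),(.45,0,.3,.104),(*g,.12,.104),(*g,.017,.104)])
for n in('scene','side'):
    a=np.load(n+'1.npz');P=a['W'].reshape(-1,3);P=P[np.isfinite(P).all(1)]
    P=P[(P[:,2]>.05)&(P[:,2]<.065)&(P[:,0]>.36)&(P[:,0]<.68)&(P[:,1]>-.46)&(P[:,1]<-.17)]
    F=P[(P[:,0]<.43)&(P[:,1]>-.39)&(P[:,1]<-.22)]; p=np.polyfit(F[:,1],F[:,0],1); print('front x=',p, np.polyval(p,-.308),'res',np.std(F[:,0]-np.polyval(p,F[:,1])))
    for m in (P[:,1]>-.25,P[:,1]<-.36):
        S=P[m&(P[:,0]>.43)&(P[:,0]<.58)]; 
        if len(S)>10: p=np.polyfit(S[:,0],S[:,1],1); print('side',p,np.polyval(p,.5),len(S))
E
```

```text
[0.3384, -0.2028, -0.0627, 0.1067]
[0.429, -0.4888, -0.0623, 0.2027]
[0.4922, -0.7711, 0.118, 0.2027]
[0.4923, -0.7709, 0.221, 0.2027]
front x= [0.06112061 0.41530499] 0.3964798442551425 res 0.0018632266218919986
side [-0.06473877 -0.16743327] -0.1998026570233818 148
side [-0.05883269 -0.38541806] -0.41483439862196364 80
front x= [0.05635053 0.41287036] 0.3955143994309717 res 0.0016201798016916903
side [-0.05806604 -0.17111399] -0.20014701311849672 150
side [-0.05568669 -0.38677408] -0.4146174269582126 131
```

Call:
jog_arm --pt "0.1 -0.06 -0.06 0.05" --pt "0.2 -0.12 -0.062 0.1" --pt "0.338 -0.203 -0.062 0.107" --pt "0.37 -0.3 -0.062 0.15" --pt "0.4 -0.4 -0.062 0.2" --pt "0.429 -0.489 -0.062 0.203" --pt "0.45 -0.58 0 0.203" --pt "0.47 -0.67 0.05 0.203" --pt "0.492 -0.771 0.118 0.203" --pt "0.492 -0.771 0.118 0.203" --pt "0.492 -0.771 0.118 0.203" --pt "0.492 -0.771 0.118 0.203" --pt "0.492 -0.771 0.118 0.203" --pt "0.492 -0.771 0.118 0.203" --pt "0.492 -0.771 0.118 0.203" --hand 0.05 --newtons 3

```text
clock: 1.98
position: [0.4221, 0.2504, 0.1316]
ee_rot: [3.137, 0.162, -0.0]
force: [1.3, -0.1, 2.3]
width: 0.544
gripper_force: 0.0
```

Run:
```python
from h import *
st()
u=np.array([np.cos(.104),np.sin(.104)]); g=np.array([.421,.288])+u*.004
rows([(*g,.1,.104),(*g,.017,.104)])
```

```text
1.98 [0.4221 0.2504 0.1316] [ 0.995  0.103 -0.     0.103 -0.995 -0.    -0.     0.    -1.   ] J [-0.26  0.39 -0.49  1.99  0.25  0.82 -2.36] w 0.544 gf 0.0 F [ 1.3 -0.1  2.3]
[0.0067, -0.0375, 0.0316, -0.0009]
[0.0067, -0.0375, 0.1146, -0.0009]
```

Call:
jog_arm --pt "0 0 0 0" --pt "0 0 0 0"

```text
clock: 2.22
position: [0.4218, 0.2484, 0.132]
ee_rot: [3.136, 0.164, -0.002]
force: [0.0, -0.5, 0.4]
width: 0.546
gripper_force: 0.0
```

Run:
```python
from h import *
st()
u=np.array([np.cos(.104),np.sin(.104)]); g=np.array([.421,.288])+u*.004
rows([(*g,.1,.104),(*g,.017,.104)])
```

```text
2.23 [0.4218 0.2484 0.132 ] [ 0.995  0.104 -0.001  0.104 -0.995 -0.001 -0.001  0.001 -1.   ] J [-0.26  0.39 -0.49  1.99  0.25  0.82 -2.36] w 0.546 gf 0.0 F [ 0.  -0.5  0.4]
[0.0074, -0.0395, 0.0319, 0.0005]
[0.0075, -0.0396, 0.1149, 0.0005]
```

Call:
jog_arm --pt "0.007 -0.04 0 0" --pt "0.007 -0.04 0.04 0" --pt "0.007 -0.04 0.09 0" --pt "0.007 -0.04 0.115 0" --pt "0.007 -0.04 0.115 0" --pt "0.007 -0.04 0.115 0"

```text
clock: 2.98
position: [0.4258, 0.2877, 0.0178]
ee_rot: [3.137, 0.159, 0.001]
force: [0.7, 0.5, 0.1]
width: 0.544
gripper_force: 0.0
```

Run:
```python
from h import *
st()
shot('side','s2.png')
import cv2
a=cv2.imread('pics/s2.png')[260:420,120:380]; cv2.imwrite('pics/s2c.png',cv2.resize(a,None,fx=3,fy=3))
```

```text
2.98 [0.4258 0.2877 0.0178] [ 0.995  0.101  0.001  0.101 -0.995 -0.001  0.001  0.001 -1.   ] J [-0.41  0.59 -0.4   2.03  0.4   0.6  -2.55] w 0.544 gf 0.0 F [0.7 0.5 0.1]
```

View pics/s2c.png

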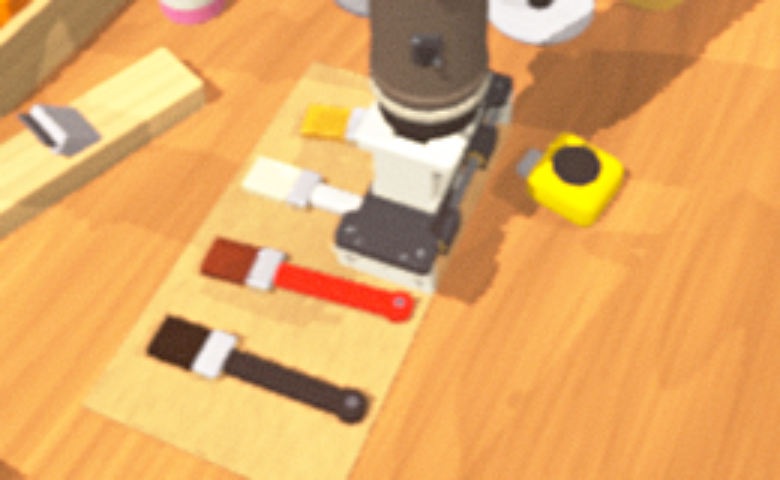

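The gripper (crop 430,240) straddles the white butt and the other brushes are clear. Next I close lightly and swing the butt up on an arc about the tip.

Call:
jog_arm --pt "0 0 0 0" --pt "0 0 0 0" --pt "0 0 0 0" --pt "0 0 0 0" --pt "0 0 -0.005 0" --pt "0.001 0 -0.015 0" --pt "0.002 0 -0.025 0" --pt "0.005 0 -0.04 0" --pt "0.01 0 -0.056 0" --pt "0.016 0 -0.07 0" --pt "0.016 0 -0.07 0" --hand 0.0 --newtons 3

```text
clock: 4.4
position: [0.4422, 0.2915, 0.0889]
ee_rot: [-3.136, -0.161, -0.004]
force: [-0.1, -0.1, 0.1]
width: 0.192
gripper_force: 3.0
```

```bash
cat > look.py <<'E'
from h import *
# look.py out crops: scene+side crops side by side, scaled
def look(out,world,half=70,fx=3):
    t=[]
    for n in('scene','side'):
        im=shot(n); p=cv2.projectPoints(np.array([world],float),np.array(im['rvec'],float),np.array(im['tvec'],float),np.array([[im['fx'],0,im['cx']],[0,im['fy'],im['cy']],[0,0,1.]]),None)[0].ravel()
        u=int(np.clip(p[0],half,560-half));v=int(np.clip(p[1],half,420-half)); a=im['color'][v-half:v+half,u-half:u+half,::-1]
        print(n,'crop origin',u-half,v-half); t.append(cv2.resize(a,None,fx=395/(2*half),fy=395/(2*half),interpolation=cv2.INTER_CUBIC))
    cv2.imwrite('pics/'+out,np.hstack(t))
if __name__=='__main__':
    s=st(); look(sys.argv[1],s['position']-[0,0,float(sys.argv[2])])
E
python3 look.py w3.png 0.03
```

```text
4.4 [0.4422 0.2915 0.0889] [ 0.995  0.103  0.002  0.103 -0.995  0.002  0.002 -0.001 -1.   ] J [-0.34  0.5  -0.46  1.94  0.32  0.76 -2.45] w 0.192 gf 3.0 F [-0.1 -0.1  0.1]
scene crop origin 313 214
side crop origin 185 254
```

View pics/w3.png

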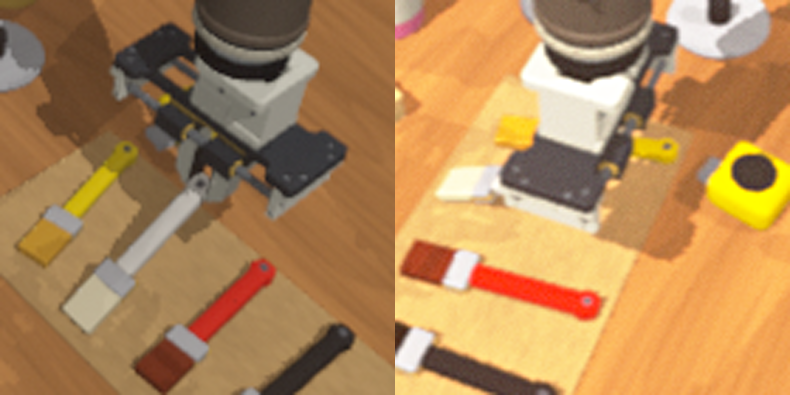

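The white brush is tilting about its tip (tip at crop 85,310, still on the card), so the pivot works. Continuing the arc.

Call:
jog_arm --pt "0.004 0 -0.01 0" --pt "0.01 0 -0.02 0" --pt "0.022 0 -0.034 0" --pt "0.036 0 -0.05 0" --pt "0.0535 0 -0.062 0" --pt "0.071 0 -0.073 0" --pt "0.091 0 -0.082 0" --pt "0.105 0 -0.086 0" --pt "0.119 0 -0.089 0" --pt "0.13 0 -0.091 0" --pt "0.145 0 -0.092 0" --pt "0.145 0 -0.092 0"

```text
clock: 6.0
position: [0.586, 0.3057, 0.1792]
ee_rot: [3.137, 0.161, -0.0]
force: [-0.4, -0.2, -0.8]
width: 0.196
gripper_force: 3.0
```

```bash
cat > held.py <<'E'
from h import *
# points hanging below the gripper: principal line
def held(r=.12,excl=None):
    s=st(); p=s['position']; out=[]
    for n in('scene','side'):
        im=shot(n); W=cloud(im).reshape(-1,3); c=im['color'].reshape(-1,3)
        m=np.isfinite(W).all(1)&(np.hypot(W[:,0]-p[0],W[:,1]-p[1])<r)&(W[:,2]<p[2]-.02)&(W[:,2]>max(.03,p[2]-.2))
        if excl is not None: m&=~excl(W)
        out.append(W[m])
    P=np.vstack(out); 
    if len(P)<30: print('few',len(P)); return
    m=P.mean(0); d=np.linalg.svd(P-m)[2][0]; d*=-np.sign(d[2]); t=(P-m)@d
    res=np.linalg.norm((P-m)-np.outer(t,d),axis=1)
    k=res<.025; P=P[k]; m=P.mean(0); d=np.linalg.svd(P-m)[2][0]; d*=-np.sign(d[2]); t=(P-m)@d
    print('N',len(P),'dir',np.round(d,3),'low end',np.round(m+d*np.percentile(t,99.5),3),'rel TCP',np.round(m+d*np.percentile(t,99.5)-p,3),'line at TCP z',np.round(m+d*((p[2]-m[2])/d[2])-p,3))
if __name__=='__main__': held()
E
python3 held.py
```

```text
6.0 [0.586  0.3057 0.1792] [ 0.995  0.103 -0.     0.103 -0.995 -0.    -0.     0.    -1.   ] J [-0.27  0.59 -0.45  1.52  0.28  1.1  -2.26] w 0.196 gf 3.0 F [-0.4 -0.2 -0.8]
N 933 dir [ 0.648 -0.158 -0.745] low end [0.692 0.295 0.023] rel TCP [ 0.106 -0.011 -0.156] line at TCP z [-0.03   0.023 -0.   ]
```

Run:
```python
from held import *
held(r=.07)
from look import look
look('w4.png',arm.observe()['position']-[0,0,.07])
```

```text
6.1 [0.5846 0.306  0.1792] [ 0.995  0.104 -0.001  0.104 -0.995 -0.    -0.001  0.    -1.   ] J [-0.27  0.59 -0.45  1.52  0.28  1.1  -2.26] w 0.198 gf 3.0 F [ 0.3 -0.1 -0.4]
N 817 dir [ 0.404  0.047 -0.914] low end [0.65  0.318 0.031] rel TCP [ 0.066  0.012 -0.148] line at TCP z [0.    0.004 0.   ]
scene crop origin 275 230
side crop origin 129 223
```

View pics/w4.png

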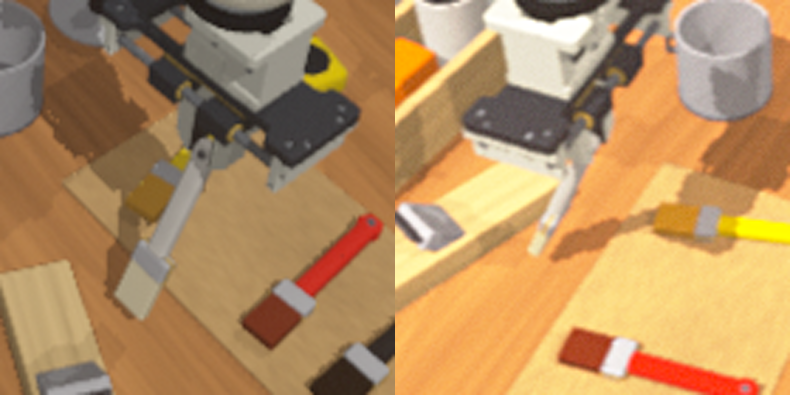

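Left crop: the brush hangs tip-forward, tip at (135,300), about 24° off vertical, and it fits the pot mouth at that angle. I'll tighten the grip, lift, and dip.

Run:
```python
from h import *
rows([(.585,.306,.31,.104),(.56,.033,.31,.104),(.56,.033,.185,.104)])
```

```text
[0.0004, 0.0001, -0.1305, 0.0003]
[-0.0529, 0.269, -0.1304, 0.0003]
[-0.0529, 0.269, -0.0054, 0.0003]
```

Call:
jog_arm --pt "0 0 0 0" --pt "0 0 -0.03 0" --pt "0 0 -0.07 0" --pt "0 0 -0.11 0" --pt "0 0.02 -0.13 0" --pt "-0.01 0.06 -0.13 0" --pt "-0.02 0.1 -0.13 0" --pt "-0.03 0.14 -0.13 0" --pt "-0.035 0.18 -0.13 0" --pt "-0.045 0.22 -0.13 0" --pt "-0.05 0.25 -0.13 0" --pt "-0.053 0.269 -0.13 0" --pt "-0.053 0.269 -0.13 0" --pt "-0.053 0.269 -0.13 0" --newtons 25

```text
clock: 8.05
position: [0.5602, 0.0343, 0.3094]
ee_rot: [-3.136, -0.165, 0.0]
force: [-0.2, 0.5, -0.7]
width: 0.193
gripper_force: 25.0
```

Run:
```python
from held import *
s=arm.observe(); p=s['position']
held(r=.1,excl=lambda W:(W[:,2]<.1))
rows([(.56,.033,.185,.104)])
```

```text
8.05 [0.5602 0.0343 0.3094] [ 0.994  0.105 -0.     0.105 -0.994  0.001 -0.    -0.001 -1.   ] J [ 0.17  0.32 -0.44  1.59  0.14  1.26 -1.75] w 0.193 gf 25.0 F [-0.2  0.5 -0.7]
N 768 dir [ 0.402  0.052 -0.914] low end [0.627 0.048 0.157] rel TCP [ 0.067  0.014 -0.152] line at TCP z [-0.     0.005  0.   ]
[-0.0004, 0.0017, 0.1244, 0.0021]
```

Call:
jog_arm --pt "0 0.001 0.03 0" --pt "0 0.001 0.07 0" --pt "0 0.001 0.11 0" --pt "0 0.001 0.122 0" --pt "0 0.001 0.122 0" --pt "0 0.001 0.122 0" --pt "0 0.001 0.122 0" --pt "0 0.001 0.122 0" --pt "0 0.001 0.122 0" --pt "0 0.001 0.08 0" --pt "0 0.001 0.04 0" --pt "0 0 0 0" --pt "0 0 0 0"

```text
clock: 9.78
position: [0.5618, 0.0336, 0.3129]
ee_rot: [-3.137, -0.163, -0.01]
force: [0.0, -0.2, -1.6]
width: 0.186
gripper_force: 25.0
```

```bash
cat > box.py <<'E'
from h import *
C=np.array([.501,-.3075]);BY=-.058;bx=np.array([np.cos(BY),np.sin(BY)]);by=np.array([-bx[1],bx[0]])
def tgt(xb,yb,z,yaw=BY): return (*(C+bx*xb+by*yb),z,yaw)
E
python3 - <<'E'
from held import *
from box import *
held(r=.1,excl=lambda W:(W[:,2]<.1))
rows([(.5,-.1,.31,BY),tgt(-.005,-.069,.31),tgt(-.005,-.069,.17)])
E
```

```text
9.78 [0.5618 0.0336 0.3129] [ 0.995  0.104  0.006  0.104 -0.995  0.001  0.006 -0.    -1.   ] J [ 0.17  0.32 -0.44  1.59  0.14  1.26 -1.75] w 0.186 gf 25.0 F [ 0.  -0.2 -1.6]
N 775 dir [ 0.41   0.055 -0.91 ] low end [0.63  0.047 0.16 ] rel TCP [ 0.068  0.014 -0.153] line at TCP z [-0.001  0.005  0.   ]
[-0.0736, 0.1259, -0.0006, 0.1616]
[-0.1101, 0.3997, -0.0006, 0.1616]
[-0.1101, 0.3996, 0.1394, 0.1616]
```

Call:
jog_arm --pt "-0.02 0.04 0 0.05" --pt "-0.04 0.08 0 0.1" --pt "-0.074 0.126 0 0.16" --pt "-0.08 0.17 0 0.162" --pt "-0.09 0.22 0 0.162" --pt "-0.095 0.27 0 0.162" --pt "-0.1 0.31 0 0.162" --pt "-0.105 0.35 0 0.162" --pt "-0.11 0.4 0 0.162" --pt "-0.11 0.4 0 0.162" --pt "-0.11 0.4 0.04 0.162" --pt "-0.11 0.4 0.08 0.162" --pt "-0.11 0.4 0.12 0.162" --pt "-0.11 0.4 0.135 0.162" --pt "-0.11 0.4 0.135 0.162" --pt "-0.11 0.4 0.135 0.162"

```text
clock: 11.88
position: [0.4932, -0.3766, 0.176]
ee_rot: [3.139, -0.091, 0.003]
force: [-0.0, -0.1, -0.6]
width: 0.191
gripper_force: 25.0
```

Run:
```python
from held import *
from box import *
s=st(); p=s['position']; b=(p[:2]-C); print('box frame',b@bx,b@by)
held(r=.1,excl=lambda W:((W[:,:2]-C)@bx>.095)|(W[:,2]<.07)|(abs((W[:,:2]-C)@by+.069)>.03))
L=[(-.005,.162),(-.018,.156),(-.032,.148),(-.041,.14),(-.049,.131),(-.053,.121),(-.057,.110),(-.059,.098),(-.061,.086),(-.064,.074),(-.0675,.061),(-.069,.05),(-.070,.039),(-.071,.03),(-.071,.021)]
rows([tgt(x,-.069,z) for x,z in L],s)
```

```text
11.88 [ 0.4932 -0.3766  0.176 ] [ 0.998 -0.058  0.002 -0.058 -0.998 -0.001  0.002  0.001 -1.   ] J [ 0.71  0.49 -0.21  1.65  0.12  1.01 -1.17] w 0.191 gf 25.0 F [-0.  -0.1 -0.6]
box frame -0.0038119415043717016 -0.06942901575846018
11.88 [ 0.4932 -0.3766  0.176 ] [ 0.998 -0.058  0.002 -0.058 -0.998 -0.001  0.002  0.001 -1.   ] J [ 0.71  0.49 -0.21  1.65  0.12  1.01 -1.17] w 0.191 gf 25.0 F [-0.  -0.1 -0.6]
N 240 dir [ 0.405  0.03  -0.914] low end [ 0.54  -0.37   0.071] rel TCP [ 0.046  0.007 -0.105] line at TCP z [-0.     0.004  0.   ]
[-0.0012, -0.0004, 0.014, -0.0001]
[-0.0142, -0.0004, 0.02, -0.0001]
[-0.0282, -0.0005, 0.0279, -0.0001]
[-0.0373, -0.0005, 0.0359, -0.0001]
[-0.0453, -0.0005, 0.0449, -0.0001]
[-0.0493, -0.0005, 0.0549, -0.0001]
[-0.0533, -0.0005, 0.0659, -0.0001]
[-0.0553, -0.0005, 0.0779, -0.0001]
[-0.0574, -0.0005, 0.0899, -0.0001]
[-0.0604, -0.0005, 0.1019, -0.0001]
[-0.0639, -0.0005, 0.1149, -0.0001]
[-0.0654, -0.0006, 0.1259, -0.0001]
[-0.0665, -0.0006, 0.1368, -0.0001]
[-0.0675, -0.0006, 0.1458, -0.0001]
[-0.0675, -0.0006, 0.1548, -0.0001]
```

Call:
jog_arm --pt "0 0 0.008 0" --pt "-0.001 0 0.014 0" --pt "-0.008 0 0.017 0" --pt "-0.014 0 0.02 0" --pt "-0.028 0 0.028 0" --pt "-0.037 0 0.036 0" --pt "-0.045 0 0.045 0" --pt "-0.049 0 0.055 0" --pt "-0.053 0 0.066 0" --pt "-0.055 0 0.078 0" --pt "-0.057 0 0.09 0" --pt "-0.06 0 0.102 0" --pt "-0.064 0 0.115 0" --pt "-0.065 0 0.126 0" --pt "-0.066 0 0.137 0" --pt "-0.067 0 0.146 0" --pt "-0.067 0 0.154 0" --pt "-0.067 0 0.154 0" --newtons 3

```text
clock: 14.22
position: [0.4253, -0.3721, 0.0199]
ee_rot: [-3.14, 0.091, 0.001]
force: [0.2, 0.2, -0.4]
width: 0.197
gripper_force: 3.0
```

Run:
```python
from h import *
from look import look
s=st(); look('w5.png',s['position']+[.08,0,0.02],60)
```

```text
14.22 [ 0.4253 -0.3721  0.0199] [ 0.998 -0.058 -0.001 -0.058 -0.998  0.001 -0.001 -0.001 -1.   ] J [ 0.75  0.62 -0.18  1.91  0.18  0.63 -1.17] w 0.197 gf 3.0 F [ 0.2  0.2 -0.4]
scene crop origin 173 106
side crop origin 268 126
```

View pics/w5.png

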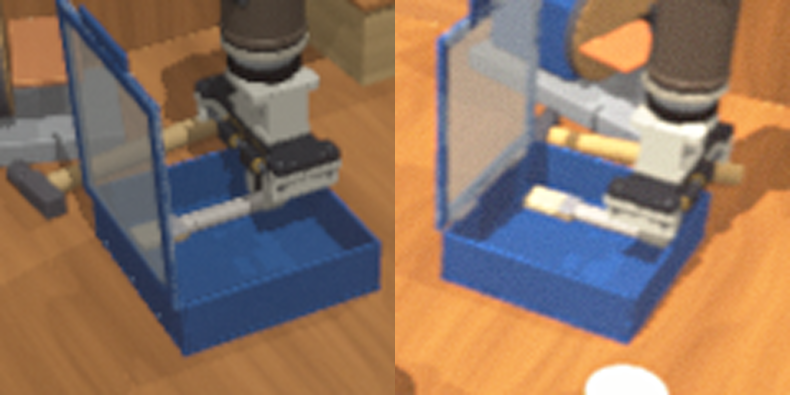

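White lies in the box, tip at right-crop (535,198) and handle to the front. Releasing.

Call:
jog_arm --pt "0 0 0 0" --pt "0 0 0 0" --pt "0 0 0 0" --pt "0 0 -0.03 0" --pt "0 0 -0.07 0" --pt "0 0 -0.12 0" --pt "0 0 -0.16 0" --pt "0 0 -0.18 0" --pt "0 0 -0.18 0" --hand 0.026

```text
clock: 15.45
position: [0.4262, -0.373, 0.2021]
ee_rot: [3.138, -0.092, 0.004]
force: [0.1, 0.4, -0.7]
width: 0.284
gripper_force: 0.0
```

```bash
cat >> box.py <<'E'
def inbox(d):
    for n,(W,c) in d.items():
        q=(W[...,:2]-C); X=q@bx; Y=q@by
        reg=np.isfinite(W).all(-1)&(abs(X)<.1)&(abs(Y)<.1)&(W[...,2]>.011)&(W[...,2]<.045)
        num,lab,stt,_=cv2.connectedComponentsWithStats(reg.astype(np.uint8))
        for k in range(1,num):
            if stt[k,4]<80: continue
            m=lab==k; x,y,z=X[m],Y[m],W[...,2][m]; f=np.polyfit(x,y,1)
            print(n,np.median(c[m],0),m.sum(),'x',np.round(np.percentile(x,[1,99]),3),'y at butt/tip',np.round(np.polyval(f,[x.min(),x.max()]),3),'yr',np.round(np.percentile(y,[1,99]),3),'z',np.round(np.percentile(z,[5,95]),3))
E
cat > nxt.py <<'E'
from fit import *
from box import *
s=st(); d=data(['scene','side']); brushes(d); inbox(d)
E
python3 nxt.py
```

```text
15.45 [ 0.4262 -0.373   0.2021] [ 0.998 -0.058  0.003 -0.058 -0.998 -0.002  0.003  0.002 -1.   ] J [ 0.79  0.38 -0.22  1.75  0.1   1.01 -1.1 ] w 0.284 gf 0.0 F [ 0.1  0.4 -0.7]
scene rgb [179. 146.  43.] N 526 butt [0.421 0.185] tip [0.58  0.236] L 0.167 yaw 0.312 z [0.012 0.018 0.021]
scene rgb [156.  49.  31.] N 661 butt [0.409 0.357] tip [0.574 0.386] L 0.168 yaw 0.178 z [0.013 0.018 0.021]
scene rgb [50. 42. 36.] N 741 butt [0.403 0.441] tip [0.567 0.459] L 0.166 yaw 0.112 z [0.013 0.018 0.021]
side rgb [250.  219.5  28.5] N 576 butt [0.419 0.185] tip [0.578 0.236] L 0.167 yaw 0.314 z [0.012 0.018 0.021]
side rgb [230.  61.  32.] N 769 butt [0.408 0.357] tip [0.573 0.387] L 0.168 yaw 0.178 z [0.011 0.018 0.021]
side rgb [72. 57. 49.] N 890 butt [0.401 0.441] tip [0.566 0.459] L 0.166 yaw 0.113 z [0.012 0.018 0.021]
scene [164. 160. 156.] 165 x [-0.081  0.042] y at butt/tip [-0.066 -0.062] yr [-0.08 -0.05] z [0.012 0.022]
side [250.  240.5 223. ] 240 x [-0.078  0.087] y at butt/tip [-0.064 -0.064] yr [-0.083 -0.048] z [0.012 0.022]
```

Run:
```python
from h import *
rows([(.42,-.37,.25,-.06),(.45,0,.25,.1),(.4223,.1858,.12,.314),(.4223,.1858,.0175,.314)])
```

```text
[-0.0052, -0.0019, -0.0502, 0.0016]
[0.0032, -0.373, -0.0501, -0.1584]
[-0.0352, -0.5569, 0.08, -0.3724]
[-0.0351, -0.5568, 0.1825, -0.3724]
```

Call:
jog_arm --pt "0 -0.04 -0.03 -0.02" --pt "0 -0.09 -0.05 -0.05" --pt "0 -0.14 -0.05 -0.08" --pt "0 -0.2 -0.05 -0.1" --pt "0 -0.26 -0.05 -0.12" --pt "0 -0.32 -0.05 -0.14" --pt "0.003 -0.373 -0.05 -0.158" --pt "-0.005 -0.43 -0.01 -0.23" --pt "-0.02 -0.49 0.03 -0.3" --pt "-0.03 -0.54 0.06 -0.372" --pt "-0.035 -0.557 0.08 -0.372" --pt "-0.035 -0.557 0.08 -0.372" --pt "-0.035 -0.557 0.08 -0.372" --pt "-0.035 -0.557 0.08 -0.372" --pt "-0.035 -0.557 0.08 -0.372" --hand 0.05

```text
clock: 17.42
position: [0.4235, 0.1848, 0.121]
ee_rot: [3.103, 0.488, 0.002]
force: [0.2, -0.6, -0.4]
width: 0.547
gripper_force: 0.0
```

Run:
```python
from h import *
st();rows([(.4223,.1858,.0175,.314)])
```

```text
17.43 [0.4235 0.1848 0.121 ] [ 0.952  0.307  0.001  0.307 -0.952 -0.     0.001  0.    -1.   ] J [-0.07  0.38 -0.57  2.06  0.29  0.77 -2.08] w 0.547 gf 0.0 F [ 0.2 -0.6 -0.4]
[-0.001, -0.0014, 0.1035, -0.0023]
```

Call:
jog_arm --pt "-0.001 -0.001 0.04 0" --pt "-0.001 -0.001 0.08 0" --pt "-0.001 -0.001 0.103 0" --pt "-0.001 -0.001 0.103 0" --pt "-0.001 -0.001 0.103 0"

```text
clock: 18.05
position: [0.4221, 0.186, 0.0177]
ee_rot: [3.103, 0.489, 0.001]
force: [0.6, -0.5, 0.9]
width: 0.543
gripper_force: 0.0
```

Call:
jog_arm --pt "0 0 0 0" --pt "0 0 0 0" --pt "0 0 0 0" --pt "0 0 0 0" --pt "0 0 -0.005 0" --pt "0.001 0 -0.015 0" --pt "0.002 0 -0.025 0" --pt "0.005 0 -0.04 0" --pt "0.01 0 -0.056 0" --pt "0.016 0 -0.07 0" --pt "0.026 0 -0.09 0" --pt "0.038 0 -0.105 0" --pt "0.053 0 -0.12 0" --pt "0.07 0 -0.133 0" --pt "0.088 0 -0.144 0" --pt "0.107 0 -0.153 0" --pt "0.124 0 -0.158 0" --pt "0.14 0 -0.161 0" --pt "0.155 0 -0.162 0" --pt "0.155 0 -0.162 0" --hand 0.0 --newtons 3

```text
clock: 20.55
position: [0.5696, 0.2343, 0.1799]
ee_rot: [-3.102, -0.49, -0.001]
force: [-0.2, 1.2, -1.6]
width: 0.191
gripper_force: 3.0
```

Run:
```python
from held import *
held(r=.09)
```

```text
20.55 [0.5696 0.2343 0.1799] [ 0.951  0.308  0.     0.308 -0.951  0.001  0.    -0.001 -1.   ] J [-0.11  0.53 -0.55  1.63  0.31  1.06 -2.  ] w 0.191 gf 3.0 F [-0.2  1.2 -1.6]
N 686 dir [ 0.254  0.091 -0.963] low end [0.609 0.253 0.03 ] rel TCP [ 0.04   0.018 -0.149] line at TCP z [0.    0.004 0.   ]
```

Run:
```python
from h import *
rows([(.578,.037,.31,.05)])
```

```text
[-0.0518, 0.1904, -0.1304, 0.2639]
```

Call:
jog_arm --pt "0 0 0 0" --pt "0 0 -0.03 0" --pt "0 0 -0.07 0" --pt "0 0 -0.11 0.05" --pt "-0.01 0.02 -0.13 0.1" --pt "-0.02 0.06 -0.13 0.15" --pt "-0.03 0.1 -0.13 0.2" --pt "-0.04 0.14 -0.13 0.264" --pt "-0.05 0.17 -0.13 0.264" --pt "-0.052 0.19 -0.13 0.264" --pt "-0.052 0.19 -0.13 0.264" --pt "-0.052 0.19 -0.13 0.264" --newtons 25

```text
clock: 22.15
position: [0.578, 0.0389, 0.3093]
ee_rot: [-3.14, -0.08, 0.001]
force: [0.1, 0.4, -0.1]
width: 0.19
gripper_force: 25.0
```

Run:
```python
from held import *
held(r=.1,excl=lambda W:(W[:,2]<.1))
```

```text
22.15 [0.578  0.0389 0.3093] [ 0.999  0.051 -0.     0.051 -0.999  0.001 -0.    -0.001 -1.   ] J [ 0.19  0.36 -0.48  1.55  0.17  1.28 -1.83] w 0.19 gf 25.0 F [ 0.1  0.4 -0.1]
N 779 dir [ 0.268  0.024 -0.963] low end [0.623 0.048 0.146] rel TCP [ 0.045  0.009 -0.163] line at TCP z [-0.     0.005  0.   ]
```

Call:
jog_arm --pt "0 0.002 0.03 0" --pt "0 0.002 0.07 0" --pt "0 0.002 0.1 0" --pt "0 0.002 0.112 0" --pt "0 0.002 0.112 0" --pt "0 0.002 0.112 0" --pt "0 0.002 0.112 0" --pt "0 0.002 0.112 0" --pt "0 0.002 0.112 0" --pt "0 0.002 0.07 0" --pt "0 0.002 0.03 0" --pt "0 0 0 0" --pt "0 0 0 0"

```text
clock: 23.88
position: [0.5794, 0.038, 0.3121]
ee_rot: [-3.14, -0.078, -0.008]
force: [0.2, 0.0, -1.2]
width: 0.196
gripper_force: 25.0
```

Run:
```python
from held import *
from box import *
held(r=.1,excl=lambda W:(W[:,2]<.1))
rows([tgt(.01,-.022,.31),tgt(.01,-.022,.18)])
```

```text
23.88 [0.5794 0.038  0.3121] [ 0.999  0.05   0.005  0.05  -0.999  0.001  0.005 -0.    -1.   ] J [ 0.19  0.35 -0.48  1.54  0.17  1.28 -1.83] w 0.196 gf 25.0 F [ 0.2  0.  -1.2]
N 773 dir [ 0.274  0.023 -0.962] low end [0.625 0.047 0.15 ] rel TCP [ 0.045  0.009 -0.162] line at TCP z [-0.001  0.005  0.   ]
[-0.0865, 0.3634, -0.0008, 0.1076]
[-0.0865, 0.3634, 0.1292, 0.1076]
```

Call:
jog_arm --pt "-0.01 0.04 0 0.05" --pt "-0.02 0.08 0 0.1" --pt "-0.03 0.13 0 0.108" --pt "-0.04 0.18 0 0.108" --pt "-0.05 0.23 0 0.108" --pt "-0.06 0.28 0 0.108" --pt "-0.075 0.32 0 0.108" --pt "-0.086 0.363 0 0.108" --pt "-0.086 0.363 0 0.108" --pt "-0.086 0.363 0.04 0.108" --pt "-0.086 0.363 0.08 0.108" --pt "-0.086 0.363 0.115 0.108" --pt "-0.086 0.363 0.125 0.108" --pt "-0.086 0.363 0.125 0.108" --pt "-0.086 0.363 0.125 0.108"

```text
clock: 25.85
position: [0.5113, -0.3296, 0.1859]
ee_rot: [3.139, -0.091, 0.003]
force: [-1.0, 0.3, -0.0]
width: 0.193
gripper_force: 25.0
```

```bash
cat > lay.py <<'E'
from box import *
s=st(); yb=float(sys.argv[1]); b=(s['position'][:2]-C); print('box frame',b@bx,b@by)
L=[(.01,.168),(.003,.166),(-.005,.163),(-.018,.156),(-.032,.148),(-.041,.14),(-.049,.131),(-.053,.121),(-.057,.110),(-.059,.098),(-.061,.086),(-.064,.074),(-.0675,.061),(-.069,.05),(-.070,.039),(-.071,.03),(-.071,.021)]
rows([tgt(x,yb,z) for x,z in L],s)
E
python3 lay.py -.022
```

```text
25.85 [ 0.5113 -0.3296  0.1859] [ 0.998 -0.058  0.002 -0.058 -0.998 -0.001  0.002  0.001 -1.   ] J [ 0.7   0.47 -0.31  1.66  0.16  1.03 -1.29] w 0.193 gf 25.0 F [-1.   0.3 -0. ]
box frame 0.011585437645380817 -0.02142741252730045
[-0.0016, 0.0006, 0.0179, -0.0001]
[-0.0086, 0.0006, 0.0199, -0.0001]
[-0.0166, 0.0006, 0.0229, -0.0001]
[-0.0296, 0.0005, 0.0298, -0.0001]
[-0.0437, 0.0005, 0.0378, -0.0001]
[-0.0527, 0.0005, 0.0458, -0.0001]
[-0.0607, 0.0005, 0.0548, -0.0001]
[-0.0647, 0.0005, 0.0648, -0.0001]
[-0.0687, 0.0005, 0.0758, -0.0001]
[-0.0708, 0.0005, 0.0878, -0.0001]
[-0.0728, 0.0005, 0.0998, -0.0001]
[-0.0758, 0.0005, 0.1118, -0.0001]
[-0.0793, 0.0005, 0.1247, -0.0001]
[-0.0809, 0.0005, 0.1357, -0.0001]
[-0.0819, 0.0005, 0.1467, -0.0001]
[-0.0829, 0.0004, 0.1557, -0.0001]
[-0.0829, 0.0004, 0.1647, -0.0001]
```

Call:
jog_arm --pt "0 0 0.01 0" --pt "-0.001 0 0.018 0" --pt "-0.009 0 0.02 0" --pt "-0.017 0 0.023 0" --pt "-0.03 0 0.03 0" --pt "-0.044 0 0.038 0" --pt "-0.053 0 0.046 0" --pt "-0.061 0 0.055 0" --pt "-0.065 0 0.065 0" --pt "-0.069 0 0.076 0" --pt "-0.071 0 0.088 0" --pt "-0.073 0 0.1 0" --pt "-0.076 0 0.112 0" --pt "-0.079 0 0.125 0" --pt "-0.081 0 0.136 0" --pt "-0.082 0 0.147 0" --pt "-0.083 0 0.156 0" --pt "-0.083 0 0.165 0" --pt "-0.083 0 0.165 0" --newtons 3

```text
clock: 28.22
position: [0.4274, -0.3244, 0.0188]
ee_rot: [-3.14, 0.091, 0.001]
force: [-0.1, 0.1, -0.5]
width: 0.196
gripper_force: 3.0
```

Call:
jog_arm --pt "0 0 0 0" --pt "0 0 0 0" --pt "0 0 0 0" --pt "0 0 -0.03 0" --pt "0 0 -0.07 0" --pt "0 0 -0.12 0" --pt "0 0 -0.16 0" --pt "0 0 -0.18 0" --pt "0 0 -0.18 0" --hand 0.026

```text
clock: 29.35
position: [0.4283, -0.3251, 0.2011]
ee_rot: [3.138, -0.092, 0.005]
force: [-0.6, -0.3, -1.1]
width: 0.279
gripper_force: 0.0
```

```bash
python3 nxt.py
```

```text
29.35 [ 0.4283 -0.3251  0.2011] [ 0.998 -0.058  0.003 -0.058 -0.998 -0.002  0.003  0.002 -1.   ] J [ 0.8   0.35 -0.33  1.82  0.13  0.99 -1.21] w 0.279 gf 0.0 F [-0.6 -0.3 -1.1]
scene rgb [156.  48.  31.] N 664 butt [0.411 0.357] tip [0.574 0.386] L 0.166 yaw 0.178 z [0.013 0.018 0.021]
scene rgb [50. 41. 36.] N 739 butt [0.403 0.441] tip [0.567 0.459] L 0.166 yaw 0.112 z [0.013 0.018 0.021]
side rgb [230.  61.  32.] N 758 butt [0.408 0.357] tip [0.573 0.386] L 0.168 yaw 0.177 z [0.012 0.018 0.021]
side rgb [72. 56. 48.] N 896 butt [0.401 0.441] tip [0.566 0.459] L 0.167 yaw 0.112 z [0.012 0.018 0.021]
scene [169.  155.  120.5] 390 x [-0.082  0.057] y at butt/tip [-0.044 -0.029] yr [-0.078 -0.002] z [0.013 0.022]
side [250. 231. 163.] 499 x [-0.081  0.085] y at butt/tip [-0.037 -0.041] yr [-0.082 -0.002] z [0.012 0.023]
```

Run:
```python
from h import *
rows([(.43,-.05,.25,.1),(.43,.1,.25,.1),(.43,.3,.25,.1)])
```

```text
[-0.0132, -0.2742, -0.0511, -0.1584]
[-0.0219, -0.4239, -0.0511, -0.1584]
[-0.0336, -0.6236, -0.051, -0.1584]
```

Call:
jog_arm --pt "0 -0.03 -0.04 -0.17" --pt "0 -0.06 -0.05 -0.34" --pt "0 -0.1 -0.05 -0.51" --pt "-0.005 -0.15 -0.05 -0.68" --pt "-0.01 -0.2 -0.05 -0.85" --pt "-0.012 -0.25 -0.05 -1.02" --pt "-0.013 -0.3 -0.05 -1.19" --pt "-0.02 -0.35 -0.05 -1.36" --pt "-0.02 -0.4 -0.05 -1.53" --pt "-0.022 -0.43 -0.05 -1.7" --pt "-0.024 -0.46 -0.05 -1.8" --pt "-0.024 -0.46 -0.05 -1.8" --pt "-0.024 -0.46 -0.05 -1.8" --hand 0.05

```text
clock: 31.08
position: [0.43, 0.1352, 0.2485]
ee_rot: [-2.025, -2.401, 0.003]
force: [0.4, 0.0, -0.2]
width: 0.544
gripper_force: 0.0
```

Run:
```python
from h import *
st(); u=np.array([np.cos(.178),np.sin(.178)]); g=np.array([.4075,.3567])+u*.004; print(g)
rows([(*g,.12,.178+np.pi),(*g,.0175,.178+np.pi)])
```

```text
31.07 [0.43   0.1352 0.2485] [-0.169  0.986 -0.002  0.986  0.169 -0.001 -0.    -0.002 -1.   ] J [ 0.34  0.26 -0.91  1.91  0.23  1.09 -0.49] w 0.544 gf 0.0 F [ 0.4  0.  -0.2]
[0.4114368  0.35740825]
[0.2222, 0.0195, 0.1284, -1.5792]
[0.2222, 0.0197, 0.2309, -1.5792]
```

Call:
jog_arm --pt "0.04 0 0 -0.17" --pt "0.08 0 0 -0.34" --pt "0.12 0.01 0.02 -0.51" --pt "0.15 0.01 0.04 -0.68" --pt "0.18 0.015 0.07 -0.85" --pt "0.2 0.02 0.1 -1.02" --pt "0.222 0.02 0.128 -1.19" --pt "0.222 0.02 0.128 -1.36" --pt "0.222 0.02 0.128 -1.53" --pt "0.222 0.02 0.128 -1.579" --pt "0.222 0.02 0.128 -1.579" --pt "0.222 0.02 0.128 -1.579"

```text
clock: 32.58
position: [0.4127, 0.3574, 0.1211]
ee_rot: [0.277, -3.129, 0.001]
force: [-0.2, -0.3, -0.4]
width: 0.545
gripper_force: 0.0
```

Run:
```python
from h import *
st(); rows([(.4114,.3574,.0175,.178+np.pi)])
```

```text
32.58 [0.4127 0.3574 0.1211] [-0.984 -0.176 -0.    -0.176  0.984 -0.001  0.    -0.001 -1.   ] J [-0.07  0.72 -1.13  1.84  0.74  1.08  0.26] w 0.545 gf 0.0 F [-0.2 -0.3 -0.4]
[0.0013, 0.0003, 0.1036, -6.2847]
```

Call:
jog_arm --pt "0.001 0 0.04 0" --pt "0.001 0 0.08 0" --pt "0.001 0 0.103 0" --pt "0.001 0 0.103 0" --pt "0.001 0 0.103 0"

```text
clock: 33.2
position: [0.4115, 0.358, 0.0187]
ee_rot: [-0.28, 3.129, -0.0]
force: [-1.2, 0.5, -0.0]
width: 0.546
gripper_force: 0.0
```

```bash
python3 -c "
from h import *
st()"
```

```text
33.2 [0.4115 0.358  0.0187] [-0.984 -0.177  0.    -0.177  0.984 -0.    -0.    -0.    -1.   ] J [-0.15  0.83 -1.    1.92  0.9   0.92  0.14] w 0.546 gf 0.0 F [-1.2  0.5 -0. ]
```

Good. Close and swing up (tool x is reversed now).

Call:
jog_arm --pt "0 0 0 0" --pt "0 0 0 0" --pt "0 0 0 0" --pt "0 0 0 0" --pt "0 0 -0.005 0" --pt "-0.001 0 -0.015 0" --pt "-0.002 0 -0.025 0" --pt "-0.005 0 -0.04 0" --pt "-0.01 0 -0.056 0" --pt "-0.016 0 -0.07 0" --pt "-0.026 0 -0.09 0" --pt "-0.038 0 -0.105 0" --pt "-0.053 0 -0.12 0" --pt "-0.07 0 -0.133 0" --pt "-0.088 0 -0.144 0" --pt "-0.107 0 -0.153 0" --pt "-0.124 0 -0.158 0" --pt "-0.14 0 -0.161 0" --pt "-0.155 0 -0.162 0" --pt "-0.155 0 -0.162 0" --hand 0.0 --newtons 3

```text
clock: 35.7
position: [0.5648, 0.3854, 0.1807]
ee_rot: [0.278, -3.129, -0.001]
force: [-0.2, 0.2, -0.6]
width: 0.193
gripper_force: 3.0
```

Run:
```python
from held import *
held(r=.09)
rows([(.57,.32,.31,.1+np.pi),(.578,.037,.31,.05+np.pi)])
```

```text
35.7 [0.5648 0.3854 0.1807] [-0.984 -0.177 -0.    -0.177  0.984  0.     0.     0.    -1.   ] J [-0.09  0.82 -1.09  1.42  0.73  1.33  0.53] w 0.193 gf 3.0 F [-0.2  0.2 -0.6]
N 832 dir [ 0.263  0.049 -0.964] low end [0.605 0.397 0.03 ] rel TCP [ 0.04   0.012 -0.151] line at TCP z [-0.001  0.004  0.   ]
[0.0052, -0.0657, -0.1294, -6.2038]
[0.0478, -0.3456, -0.1295, -6.1538]
```

Call:
jog_arm --pt "0 0 0 0" --pt "0 0 -0.03 0" --pt "0 0 -0.07 0" --pt "0 0 -0.11 0.03" --pt "0.005 -0.03 -0.13 0.08" --pt "0.008 -0.07 -0.13 0.13" --pt "0.012 -0.11 -0.13 0.13" --pt "0.018 -0.15 -0.13 0.13" --pt "0.024 -0.19 -0.13 0.13" --pt "0.03 -0.23 -0.13 0.13" --pt "0.036 -0.27 -0.13 0.13" --pt "0.042 -0.31 -0.13 0.13" --pt "0.048 -0.346 -0.13 0.13" --pt "0.048 -0.346 -0.13 0.13" --pt "0.048 -0.346 -0.13 0.13" --newtons 25

```text
clock: 37.67
position: [0.5778, 0.0374, 0.3106]
ee_rot: [-0.078, 3.141, 0.0]
force: [0.3, 0.2, -1.3]
width: 0.189
gripper_force: 25.0
```

Run:
```python
from held import *
held(r=.1,excl=lambda W:(W[:,2]<.1))
```

```text
37.67 [0.5778 0.0374 0.3106] [-0.999 -0.05   0.    -0.05   0.999  0.    -0.     0.    -1.   ] J [ 0.6   0.57 -1.2   1.52  0.53  1.42  0.99] w 0.189 gf 25.0 F [ 0.3  0.2 -1.3]
N 772 dir [ 0.265  0.026 -0.964] low end [0.622 0.047 0.148] rel TCP [ 0.044  0.009 -0.163] line at TCP z [-0.001  0.005  0.   ]
```

Call:
jog_arm --pt "0 0 0.03 0" --pt "0 0 0.07 0" --pt "0 0 0.1 0" --pt "0 0 0.114 0" --pt "0 0 0.114 0" --pt "0 0 0.114 0" --pt "0 0 0.114 0" --pt "0 0 0.114 0" --pt "0 0 0.114 0" --pt "0 0 0.07 0" --pt "0 0 0.03 0" --pt "0 0 0 0" --pt "0 0 0 0"

```text
clock: 39.4
position: [0.5791, 0.0374, 0.3129]
ee_rot: [-0.077, 3.137, 0.001]
force: [0.2, 0.6, -0.5]
width: 0.192
gripper_force: 25.0
```

Run:
```python
from held import *
from box import *
held(r=.1,excl=lambda W:(W[:,2]<.1))
rows([tgt(.01,.024,.31,BY+np.pi)])
```

```text
39.4 [0.5791 0.0374 0.3129] [-0.999 -0.049  0.004 -0.049  0.999  0.001 -0.004  0.    -1.   ] J [ 0.59  0.56 -1.18  1.51  0.52  1.42  1.  ] w 0.192 gf 25.0 F [ 0.2  0.6 -0.5]
N 777 dir [ 0.268  0.026 -0.963] low end [0.623 0.046 0.15 ] rel TCP [ 0.044  0.009 -0.163] line at TCP z [-0.001  0.005  0.   ]
[0.0814, -0.3169, 0.0003, -6.1763]
```

Call:
jog_arm --pt "0.01 -0.03 0 0.05" --pt "0.02 -0.07 0 0.107" --pt "0.03 -0.11 0 0.107" --pt "0.04 -0.15 0 0.107" --pt "0.05 -0.19 0 0.107" --pt "0.06 -0.23 0 0.107" --pt "0.07 -0.27 0 0.107" --pt "0.081 -0.317 0 0.107" --pt "0.081 -0.317 0 0.107" --pt "0.081 -0.317 0.04 0.107" --pt "0.081 -0.317 0.08 0.107" --pt "0.081 -0.317 0.115 0.107" --pt "0.081 -0.317 0.125 0.107" --pt "0.081 -0.317 0.125 0.107" --pt "0.081 -0.317 0.125 0.107"

```text
clock: 41.38
position: [0.5138, -0.2838, 0.1868]
ee_rot: [0.09, 3.138, -0.001]
force: [0.6, -0.1, -0.5]
width: 0.196
gripper_force: 25.0
```

```bash
python3 lay.py .024
```

```text
41.38 [ 0.5138 -0.2838  0.1868] [-0.998  0.058  0.002  0.058  0.998 -0.001 -0.002 -0.    -1.   ] J [ 1.12  0.67 -1.11  1.68  0.64  1.2   1.37] w 0.196 gf 25.0 F [ 0.6 -0.1 -0.5]
box frame 0.01142198870874521 0.024451483070013796
[0.0015, -0.0004, 0.0188, 3.142]
[0.0085, -0.0004, 0.0208, 3.142]
[0.0165, -0.0004, 0.0238, 3.142]
[0.0295, -0.0004, 0.0308, 3.142]
[0.0435, -0.0004, 0.0388, 3.142]
[0.0525, -0.0004, 0.0467, 3.142]
[0.0605, -0.0004, 0.0557, 3.142]
[0.0645, -0.0004, 0.0657, 3.142]
[0.0686, -0.0004, 0.0767, 3.142]
[0.0706, -0.0004, 0.0887, 3.142]
[0.0726, -0.0004, 0.1007, 3.142]
[0.0756, -0.0004, 0.1127, 3.142]
[0.0792, -0.0004, 0.1257, 3.142]
[0.0807, -0.0004, 0.1367, 3.142]
[0.0817, -0.0004, 0.1477, 3.142]
[0.0827, -0.0004, 0.1567, 3.142]
[0.0827, -0.0004, 0.1657, 3.142]
```

Call:
jog_arm --pt "0 0 0.01 0" --pt "0.001 0 0.019 0" --pt "0.009 0 0.021 0" --pt "0.017 0 0.024 0" --pt "0.03 0 0.031 0" --pt "0.044 0 0.039 0" --pt "0.053 0 0.047 0" --pt "0.061 0 0.056 0" --pt "0.065 0 0.066 0" --pt "0.069 0 0.077 0" --pt "0.071 0 0.089 0" --pt "0.073 0 0.101 0" --pt "0.076 0 0.113 0" --pt "0.079 0 0.126 0" --pt "0.081 0 0.137 0" --pt "0.082 0 0.148 0" --pt "0.083 0 0.157 0" --pt "0.083 0 0.166 0" --pt "0.083 0 0.166 0" --newtons 3

```text
clock: 43.75
position: [0.43, -0.2791, 0.0189]
ee_rot: [-0.091, -3.14, -0.001]
force: [0.7, 0.2, -0.9]
width: 0.198
gripper_force: 3.0
```

Call:
jog_arm --pt "0 0 0 0" --pt "0 0 0 0" --pt "0 0 0 0" --pt "0 0 -0.03 0" --pt "0 0 -0.07 0" --pt "0 0 -0.12 0" --pt "0 0 -0.16 0" --pt "0 0 -0.18 0" --pt "0 0 -0.18 0" --hand 0.026

```text
clock: 44.88
position: [0.4305, -0.2795, 0.2001]
ee_rot: [0.092, 3.139, -0.002]
force: [0.1, -0.2, -0.5]
width: 0.282
gripper_force: 0.0
```

```bash
python3 nxt.py
```

```text
44.88 [ 0.4305 -0.2795  0.2001] [-0.998  0.058  0.001  0.058  0.998 -0.001 -0.001 -0.001 -1.   ] J [ 1.3   0.56 -1.18  1.83  0.57  1.14  1.43] w 0.282 gf 0.0 F [ 0.1 -0.2 -0.5]
scene rgb [50. 42. 36.] N 741 butt [0.403 0.441] tip [0.568 0.459] L 0.165 yaw 0.111 z [0.013 0.018 0.021]
side rgb [72. 58. 48.] N 881 butt [0.401 0.441] tip [0.566 0.459] L 0.166 yaw 0.112 z [0.013 0.018 0.021]
scene [161. 134.  59.] 671 x [-0.082  0.073] y at butt/tip [-0.025  0.006] yr [-0.078  0.043] z [0.012 0.022]
side [247.  194.5 103. ] 762 x [-0.082  0.085] y at butt/tip [-0.014 -0.018] yr [-0.081  0.042] z [0.012 0.022]
```

Run:
```python
from h import *
rows([(.44,0,.25,.1-np.pi),(.4045,.4414,.12,.112-np.pi),(.4045,.4414,.0175,.112-np.pi)])
```

```text
[0.0057, 0.2795, -0.0517, 6.125]
[0.0666, 0.7181, 0.0785, 6.113]
[0.0665, 0.718, 0.181, 6.113]
```

Call:
jog_arm --pt "0 0.03 -0.03 0" --pt "0 0.08 -0.05 0" --pt "0 0.13 -0.05 -0.05" --pt "0 0.18 -0.05 -0.1" --pt "0 0.23 -0.05 -0.17" --pt "0.006 0.28 -0.05 -0.17" --pt "0.01 0.33 -0.05 -0.17" --pt "0.02 0.38 -0.05 -0.17" --pt "0.03 0.43 -0.05 -0.17" --pt "0.03 0.48 -0.05 -0.17" --pt "0.04 0.53 -0.03 -0.17" --pt "0.05 0.58 0 -0.17" --pt "0.055 0.63 0.03 -0.17" --pt "0.06 0.68 0.05 -0.17" --pt "0.066 0.718 0.078 -0.17" --pt "0.066 0.718 0.078 -0.17" --pt "0.066 0.718 0.078 -0.17" --pt "0.066 0.718 0.078 -0.17" --pt "0.066 0.718 0.078 -0.17" --hand 0.05

```text
clock: 47.35
position: [0.4066, 0.4405, 0.122]
ee_rot: [-0.173, 3.136, -0.0]
force: [0.1, -0.4, -0.1]
width: 0.544
gripper_force: 0.0
```

Run:
```python
from h import *
st();rows([(.4045,.4414,.0175,.112-np.pi)])
```

```text
47.35 [0.4066 0.4405 0.122 ] [-0.994 -0.11   0.001 -0.11   0.994 -0.    -0.001 -0.    -1.   ] J [-0.31  0.7  -0.94  1.72  0.64  1.06  0.22] w 0.544 gf 0.0 F [ 0.1 -0.4 -0.1]
[0.0021, 0.0011, 0.1044, -0.0015]
```

Call:
jog_arm --pt "0.002 0.001 0.04 0" --pt "0.002 0.001 0.08 0" --pt "0.002 0.001 0.104 0" --pt "0.002 0.001 0.104 0" --pt "0.002 0.001 0.104 0"

```text
clock: 47.98
position: [0.404, 0.4424, 0.0179]
ee_rot: [-0.175, 3.136, 0.001]
force: [-0.5, 0.3, -0.3]
width: 0.546
gripper_force: 0.0
```

Call:
jog_arm --pt "0 0 0 0" --pt "0 0 0 0" --pt "0 0 0 0" --pt "0 0 0 0" --pt "0 0 -0.005 0" --pt "-0.001 0 -0.015 0" --pt "-0.002 0 -0.025 0" --pt "-0.005 0 -0.04 0" --pt "-0.01 0 -0.056 0" --pt "-0.016 0 -0.07 0" --pt "-0.026 0 -0.09 0" --pt "-0.038 0 -0.105 0" --pt "-0.053 0 -0.12 0" --pt "-0.07 0 -0.133 0" --pt "-0.088 0 -0.144 0" --pt "-0.107 0 -0.153 0" --pt "-0.124 0 -0.158 0" --pt "-0.14 0 -0.161 0" --pt "-0.155 0 -0.162 0" --pt "-0.155 0 -0.162 0" --hand 0.0 --newtons 3

```text
clock: 50.48
position: [0.5589, 0.4591, 0.1796]
ee_rot: [-0.173, 3.137, 0.0]
force: [0.3, -0.1, -0.4]
width: 0.196
gripper_force: 3.0
```

Run:
```python
from held import *
held(r=.09)
rows([(.578,.037,.31,.05-np.pi)])
```

```text
50.48 [0.5589 0.4591 0.1796] [-0.994 -0.11   0.    -0.11   0.994  0.    -0.     0.    -1.   ] J [-0.29  0.81 -0.91  1.31  0.63  1.31  0.48] w 0.196 gf 3.0 F [ 0.3 -0.1 -0.4]
N 961 dir [ 0.378  0.045 -0.925] low end [0.621 0.47  0.03 ] rel TCP [ 0.062  0.011 -0.149] line at TCP z [0.001 0.004 0.   ]
[0.0267, -0.4222, -0.1305, 0.0624]
```

Call:
jog_arm --pt "0 0 0 0" --pt "0 0 -0.03 0" --pt "0 0 -0.07 0" --pt "0 0 -0.11 0.03" --pt "0 -0.03 -0.13 0.06" --pt "0.005 -0.07 -0.13 0.06" --pt "0.01 -0.11 -0.13 0.06" --pt "0.015 -0.15 -0.13 0.06" --pt "0.02 -0.19 -0.13 0.06" --pt "0.025 -0.24 -0.13 0.06" --pt "0.03 -0.29 -0.13 0.06" --pt "0.035 -0.34 -0.13 0.06" --pt "0.04 -0.39 -0.13 0.06" --pt "0.042 -0.422 -0.13 0.06" --pt "0.042 -0.422 -0.13 0.06" --pt "0.042 -0.422 -0.13 0.06" --newtons 25

```text
clock: 52.58
position: [0.5626, 0.0366, 0.3097]
ee_rot: [-0.084, 3.14, 0.001]
force: [-0.5, -0.3, -0.6]
width: 0.196
gripper_force: 25.0
```

Run:
```python
from held import *
held(r=.1,excl=lambda W:(W[:,2]<.1))
```

```text
52.58 [0.5626 0.0366 0.3097] [-0.999 -0.053  0.    -0.053  0.999  0.    -0.     0.    -1.   ] J [ 0.56  0.48 -1.06  1.56  0.42  1.36  1.08] w 0.196 gf 25.0 F [-0.5 -0.3 -0.6]
N 768 dir [ 0.386  0.031 -0.922] low end [0.627 0.047 0.155] rel TCP [ 0.064  0.01  -0.155] line at TCP z [-0.001  0.005  0.   ]
```

Call:
jog_arm --pt "0 0 0.03 0" --pt "0 0 0.07 0" --pt "0 0 0.11 0" --pt "0 0 0.12 0" --pt "0 0 0.12 0" --pt "0 0 0.12 0" --pt "0 0 0.12 0" --pt "0 0 0.12 0" --pt "0 0 0.12 0" --pt "0 0 0.07 0" --pt "0 0 0.03 0" --pt "0 0 0 0" --pt "0 0 0 0"

```text
clock: 54.3
position: [0.5641, 0.0362, 0.3118]
ee_rot: [-0.082, 3.136, 0.001]
force: [-0.1, -0.0, -0.9]
width: 0.191
gripper_force: 25.0
```

Run:
```python
from held import *
from box import *
held(r=.1,excl=lambda W:(W[:,2]<.1))
rows([tgt(-.005,.069,.31,BY-np.pi)])
```

```text
54.3 [0.5641 0.0362 0.3118] [-0.999 -0.052  0.004 -0.052  0.999  0.001 -0.004  0.    -1.   ] J [ 0.56  0.48 -1.06  1.55  0.42  1.36  1.08] w 0.191 gf 25.0 F [-0.1 -0.  -0.9]
N 771 dir [ 0.388  0.032 -0.921] low end [0.628 0.046 0.158] rel TCP [ 0.064  0.01  -0.154] line at TCP z [-0.001  0.005  0.   ]
[0.0771, -0.27, -0.0008, 0.1099]
```

Call:
jog_arm --pt "0.01 -0.03 0 0.05" --pt "0.02 -0.07 0 0.11" --pt "0.03 -0.11 0 0.11" --pt "0.045 -0.15 0 0.11" --pt "0.06 -0.2 0 0.11" --pt "0.07 -0.24 0 0.11" --pt "0.077 -0.274 0 0.11" --pt "0.077 -0.274 0 0.11" --pt "0.077 -0.274 0.04 0.11" --pt "0.077 -0.274 0.08 0.11" --pt "0.077 -0.274 0.115 0.11" --pt "0.077 -0.274 0.135 0.11" --pt "0.077 -0.274 0.135 0.11" --pt "0.077 -0.274 0.135 0.11"

```text
clock: 56.15
position: [0.5014, -0.2418, 0.1756]
ee_rot: [0.09, 3.139, -0.0]
force: [0.0, 0.3, 0.8]
width: 0.195
gripper_force: 25.0
```

```bash
python3 lay.py .065
```

```text
56.15 [ 0.5014 -0.2418  0.1756] [-0.998  0.057  0.002  0.057  0.998 -0.    -0.002 -0.    -1.   ] J [ 1.02  0.57 -0.96  1.77  0.52  1.08  1.39] w 0.195 gf 25.0 F [0.  0.3 0.8]
box frame -0.0034521704851258194 0.06556844924242458
[-0.0134, -0.0006, 0.0076, 3.1421]
[-0.0064, -0.0006, 0.0096, 3.1421]
[0.0016, -0.0006, 0.0126, 3.1421]
[0.0146, -0.0006, 0.0196, 3.1421]
[0.0286, -0.0005, 0.0276, 3.1421]
[0.0376, -0.0005, 0.0356, 3.1421]
[0.0456, -0.0005, 0.0445, 3.1421]
[0.0496, -0.0005, 0.0545, 3.1421]
[0.0536, -0.0005, 0.0655, 3.1421]
[0.0557, -0.0005, 0.0775, 3.1421]
[0.0577, -0.0005, 0.0895, 3.1421]
[0.0607, -0.0005, 0.1015, 3.1421]
[0.0642, -0.0005, 0.1145, 3.1421]
[0.0657, -0.0005, 0.1255, 3.1421]
[0.0668, -0.0005, 0.1365, 3.1421]
[0.0678, -0.0005, 0.1455, 3.1421]
[0.0678, -0.0005, 0.1545, 3.1421]
```

Call:
jog_arm --pt "0 0 0.008 0" --pt "0.002 0 0.014 0" --pt "0.008 0 0.017 0" --pt "0.015 0 0.02 0" --pt "0.029 0 0.028 0" --pt "0.038 0 0.036 0" --pt "0.046 0 0.045 0" --pt "0.05 0 0.055 0" --pt "0.054 0 0.066 0" --pt "0.056 0 0.078 0" --pt "0.058 0 0.09 0" --pt "0.061 0 0.102 0" --pt "0.064 0 0.115 0" --pt "0.066 0 0.126 0" --pt "0.067 0 0.137 0" --pt "0.068 0 0.146 0" --pt "0.068 0 0.154 0" --pt "0.068 0 0.154 0" --newtons 3

```text
clock: 58.4
position: [0.4325, -0.2381, 0.02]
ee_rot: [-0.091, -3.14, -0.0]
force: [0.7, -0.7, -0.9]
width: 0.191
gripper_force: 3.0
```

Call:
jog_arm --pt "0 0 0 0" --pt "0 0 0 0" --pt "0 0 0 0" --pt "0 0 -0.03 0" --pt "0 0 -0.07 0" --pt "0 0 -0.12 0" --pt "0 0 -0.16 0" --pt "0 0 -0.2 0" --pt "0 0.05 -0.2 0" --pt "0 0.1 -0.2 0" --pt "0 0.15 -0.2 0" --pt "0 0.15 -0.2 0" --hand 0.022

```text
clock: 59.9
position: [0.4414, -0.0845, 0.2212]
ee_rot: [0.08, 3.139, -0.0]
force: [0.5, -1.1, 0.5]
width: 0.24
gripper_force: 0.0
```

```bash
python3 nxt.py; python3 -c "
from look import look
look('b6.png',[.5,-.3,.05],65)"
```

```text
59.9 [ 0.4414 -0.0845  0.2212] [-0.999  0.051  0.001  0.051  0.999 -0.    -0.001 -0.    -1.   ] J [ 0.96  0.36 -1.11  1.94  0.37  1.06  1.21] w 0.24 gf 0.0 F [ 0.5 -1.1  0.5]
scene [158. 133.  54.] 685 x [-0.083  0.074] y at butt/tip [-0.026  0.011] yr [-0.077  0.054] z [0.012 0.022]
side [239. 154.  51.] 532 x [-0.082  0.085] y at butt/tip [0.01  0.002] yr [-0.054  0.044] z [0.012 0.022]
side [250.  241.5 230.5] 132 x [-0.078  0.028] y at butt/tip [-0.065 -0.063] yr [-0.078 -0.055] z [0.012 0.023]
scene crop origin 180 109
side crop origin 257 129
```

View pics/b6.png

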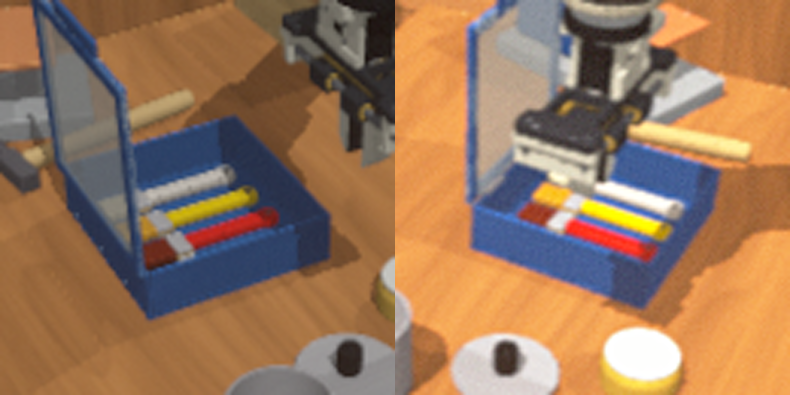

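White, yellow and red lie parallel and flat (left crop 180,188 / 200,210 / 215,235). The near wall hides black, so I'll check it with the wrist camera.

Call:
jog_arm --pt "0 -0.05 -0.05 0" --pt "0 -0.1 -0.1 0" --pt "0 -0.14 -0.13 0" --pt "0 -0.18 -0.13 0" --pt "0 -0.18 -0.13 0" --pt "0 -0.18 -0.13 0"

```text
clock: 60.85
position: [0.4304, -0.2684, 0.35]
ee_rot: [-0.093, -3.14, -0.002]
force: [-0.7, 0.1, -0.1]
width: 0.238
gripper_force: 0.0
```

Run:
```python
from fit import *
from box import *
im=shot('wrist','wr7.png'); inbox({'wrist':(cloud(im),im['color'])}); st()
```

```text
wrist [252. 231.  46.] 1229 x [-0.086  0.055] y at butt/tip [-0.02  -0.021] yr [-0.036 -0.005] z [0.015 0.02 ]
wrist [234.  67.  53.] 1521 x [-0.087  0.08 ] y at butt/tip [0.025 0.025] yr [0.009 0.039] z [0.016 0.02 ]
wrist [72. 60. 64.] 1352 x [-0.083  0.082] y at butt/tip [0.067 0.062] yr [0.051 0.08 ] z [0.016 0.02 ]
wrist [251. 245. 229.] 1398 x [-0.082  0.072] y at butt/tip [-0.068 -0.068] yr [-0.084 -0.052] z [0.015 0.02 ]
60.9 [ 0.4306 -0.2677  0.3501] [-0.998  0.058 -0.001  0.058  0.998  0.001  0.001  0.001 -1.   ] J [ 1.29  0.35 -1.11  1.61  0.32  1.38  1.65] w 0.238 gf 0.0 F [-0.1 -0.3  0.6]
```

View pics/wr7.png

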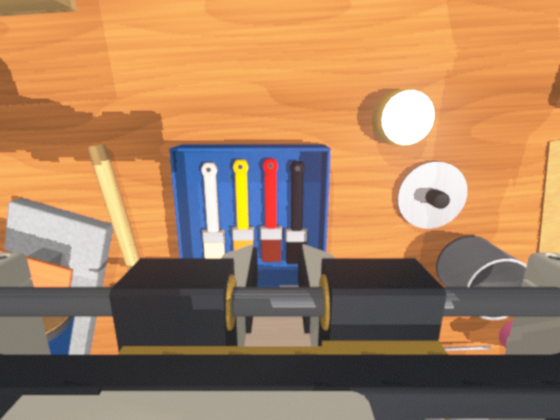

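All four lie parallel (handle ends at row ~167, bristles toward the hinge) with clear gaps, z 16–20 mm. Now the lid.

Run:
```python
from box import *
s=st()
rows([tgt(.165,0,.37,BY-np.pi),tgt(.165,0,.255,BY-np.pi)],s)
# lid line now
im=shot('side'); W=cloud(im).reshape(-1,3); q=W[:,:2]-C; X=q@bx; Y=q@by; z=W[:,2]
for a,b in((.08,.12),(.15,.2),(.22,.27),(.275,.3)):
    m=(z>a)&(z<b)&(abs(X-.11)<.05)&(abs(Y)<.11); print(a,m.sum(),np.round(np.percentile(X[m],[2,50,98]),3) if m.sum()>5 else '')
```

```text
60.9 [ 0.4306 -0.2677  0.3501] [-0.998  0.058 -0.001  0.058  0.998  0.001  0.001  0.001 -1.   ] J [ 1.29  0.35 -1.11  1.61  0.32  1.38  1.65] w 0.238 gf 0.0 F [-0.1 -0.3  0.6]
[-0.2376, -0.0358, -0.02, 6.2835]
[-0.2376, -0.0358, 0.095, 6.2835]
0.08 286 [0.107 0.11  0.114]
0.15 392 [0.109 0.112 0.116]
0.22 432 [0.111 0.113 0.118]
0.275 145 [0.112 0.115 0.12 ]
```

Call:
jog_arm --pt "-0.03 0 -0.02 0" --pt "-0.07 -0.01 -0.02 0" --pt "-0.11 -0.02 -0.02 0" --pt "-0.15 -0.03 -0.02 0" --pt "-0.19 -0.036 -0.02 0" --pt "-0.238 -0.036 -0.02 0" --pt "-0.238 -0.036 -0.02 0" --pt "-0.238 -0.036 0.03 0" --pt "-0.238 -0.036 0.07 0" --pt "-0.238 -0.036 0.095 0" --pt "-0.238 -0.036 0.095 0" --pt "-0.238 -0.036 0.095 0" --hand 0.0

```text
clock: 62.45
position: [0.6667, -0.3176, 0.2573]
ee_rot: [0.091, 3.139, -0.0]
force: [0.8, 0.5, 0.2]
width: 0.004
gripper_force: 0.0
```

Run:
```python
from box import *
s=st()
L=[]
for a in (92,88,84,80,75,70,65,60,54,48,42,36,30,24,18,13,9,6):
    al=np.radians(a); r=.2
    x=.1075-r*np.cos(al)+.006*np.sin(al)+.0095; z=.06+r*np.sin(al)+.006*np.cos(al)+.011
    L.append(tgt(x,0,z,BY-np.pi))
rows(L,s)
```

```text
62.45 [ 0.6667 -0.3176  0.2573] [-0.998  0.058  0.002  0.058  0.998 -0.    -0.002 -0.    -1.   ] J [ 0.81  0.78 -0.92  1.16  0.6   1.47  1.5 ] w 0.004 gf 0.0 F [0.8 0.5 0.2]
[0.036, 0.0005, -0.0134, 6.2835]
[0.0499, 0.0005, -0.0139, 6.2835]
[0.0639, 0.0005, -0.0134, 6.2835]
[0.0778, 0.0005, -0.0118, 6.2835]
[0.0949, 0.0005, -0.0086, 6.2835]
[0.1117, 0.0005, -0.0039, 6.2835]
[0.1281, 0.0005, 0.0023, 6.2835]
[0.1438, 0.0005, 0.0098, 6.2835]
[0.1617, 0.0005, 0.0207, 6.2835]
[0.1784, 0.0005, 0.0333, 6.2835]
[0.1937, 0.0005, 0.0477, 6.2835]
[0.2074, 0.0005, 0.0635, 6.2835]
[0.2193, 0.0005, 0.0807, 6.2835]
[0.2294, 0.0005, 0.0991, 6.2835]
[0.2375, 0.0005, 0.1184, 6.2835]
[0.2427, 0.0006, 0.135, 6.2835]
[0.2458, 0.0006, 0.1486, 6.2835]
[0.2475, 0.0006, 0.159, 6.2835]
```

Call:
jog_arm --pt "0.02 0 -0.008 0" --pt "0.036 0 -0.011 0" --pt "0.05 0 -0.012 0" --pt "0.064 0 -0.012 0" --pt "0.078 0 -0.011 0" --pt "0.095 0 -0.008 0" --pt "0.112 0 -0.004 0" --pt "0.128 0 0.003 0" --pt "0.144 0 0.01 0" --pt "0.162 0 0.021 0" --pt "0.178 0 0.034 0" --pt "0.194 0 0.048 0" --pt "0.207 0 0.064 0" --pt "0.219 0 0.081 0" --pt "0.229 0 0.099 0" --pt "0.237 0 0.118 0" --pt "0.243 0 0.135 0" --pt "0.246 0 0.149 0" --pt "0.246 0 0.149 0"

```text
clock: 64.82
position: [0.4201, -0.3034, 0.1056]
ee_rot: [-0.091, -3.139, -0.001]
force: [-0.8, -0.8, -0.2]
width: 0.004
gripper_force: 0.0
```

Run:
```python
from box import *
s=st(); b=s['position'][:2]-C; print(b@bx,b@by)
for n in('scene','side'):
    im=shot(n); W=cloud(im).reshape(-1,3); q=W[:,:2]-C; X=q@bx; Y=q@by; z=W[:,2]
    m=(abs(X)<.1)&(abs(abs(Y)-.1)<.008)&(z>.05)&(z<.14); p=np.polyfit(X[m],z[m],1); print(n,m.sum(),'lid slope',p)
```

```text
64.83 [ 0.4201 -0.3034  0.1056] [-0.998  0.058 -0.002  0.058  0.998  0.001  0.002  0.001 -1.   ] J [ 1.2   0.62 -0.97  1.93  0.63  0.94  1.44] w 0.004 gf 0.0 F [-0.8 -0.8 -0.2]
-0.08102599029953957 -0.000636845349916048
scene 536 lid slope [-0.107807    0.07602224]
side 375 lid slope [-0.09856848  0.07454951]
```

Call:
jog_arm --pt "0.001 0 0.01 0" --pt "0.001 0 0.02 0" --pt "0.001 0 0.025 0" --pt "0.001 0 0.028 0" --pt "0.001 0 0.029 0"

```text
clock: 65.55
position: [0.4197, -0.3035, 0.0777]
ee_rot: [-0.091, -3.14, 0.0]
force: [-3.9, 1.9, 11.6]
width: 0.005
gripper_force: 6.0
```

Call:
jog_arm --pt "0 0 0.001 0" --pt "0 0 0.002 0" --pt "0 0 0.002 0"

```text
clock: 65.92
position: [0.4198, -0.3035, 0.0774]
ee_rot: [-0.091, -3.14, 0.003]
force: [-9.0, 2.7, 27.5]
width: 0.006
gripper_force: 13.8
```

Run:
```python
from h import *
rows([(.43,-.28,.28,-3.2),(.44,-.17,.28,-3.2)])
```

```text
[-0.0087, 0.0236, -0.2027, 6.2839]
[-0.0124, 0.134, -0.2029, 6.2839]
```

Call:
jog_arm --pt "0 0 -0.03 0" --pt "0 0 -0.08 0" --pt "0 0.02 -0.13 0" --pt "0 0.05 -0.18 0" --pt "0 0.09 -0.2 0" --pt "-0.01 0.13 -0.2 0" --pt "-0.01 0.13 -0.2 0" --pt "-0.01 0.13 -0.2 0" --hand 0.06

```text
clock: 66.92
position: [0.4371, -0.1749, 0.2753]
ee_rot: [-0.091, -3.14, 0.001]
force: [-0.3, -0.9, -0.1]
width: 0.654
gripper_force: 0.0
```

Run:
```python
from fit import *
from box import *
st(); d=data(['scene','side','wrist'])
for n,(W,c) in d.items():
    P=W.reshape(-1,3);P=P[np.isfinite(P).all(1)]
    q=lambda a,b,e,f,g,h:P[(P[:,0]>a)&(P[:,0]<b)&(P[:,1]>e)&(P[:,1]<f)&(P[:,2]>g)&(P[:,2]<h)]
    p=q(.54,.70,-.04,.12,.087,.094); print(n,'pot rim',len(p),circ(p) if len(p)>40 else '')
    L=q(.36,.56,-.1,.1,.009,.016); print('flange',len(L),cv2.minEnclosingCircle((L[:,:2]*1000).astype(np.float32)) if len(L) else '', circ(L[np.hypot(*(L[:,:2]-[.455,.006]).T)>.046]) if len(L)>40 else '')
    K=q(.36,.56,-.1,.1,.039,.046); print('knob',len(K),K.mean(0).round(4) if len(K) else '',np.ptp(K,0).round(3) if len(K) else '')
    qq=W[...,:2]-C; X=qq@bx; Y=qq@by; z=W[...,2]
    m=(X>-.1)&(X<.08)&(abs(Y)<.1)&(z>.05)&(z<.09); 
    if m.sum()>50: print('boxlid',m.sum(),np.polyfit(X[m],z[m],1))
```

```text
66.92 [ 0.4371 -0.1749  0.2753] [-0.998  0.058 -0.     0.058  0.998 -0.001  0.    -0.001 -1.   ] J [ 1.18  0.36 -1.16  1.81  0.35  1.2   1.42] w 0.654 gf 0.0 F [-0.3 -0.9 -0.1]
scene pot rim 179 [0.6142 0.0444 0.0477]
flange 533 ((447.487060546875, -26.007539749145508), 88.615478515625) [ 0.4443 -0.0107  0.0702]
knob 162 [ 0.4092 -0.062   0.0415] [0.142 0.085 0.007]
boxlid 1980 [0.00067624 0.0673231 ]
side pot rim 158 [0.6144 0.0445 0.0477]
flange 592 ((452.2659912109375, -35.119380950927734), 92.60240173339844) [ 0.4833 -0.0231  0.0457]
knob 194 [ 0.4036 -0.0642  0.0418] [0.142 0.086 0.007]
boxlid 1682 [-0.00076412  0.06824532]
wrist pot rim 0 
flange 4377 ((488.1652526855469, -27.614110946655273), 54.46784973144531) [ 0.4839 -0.0224  0.0435]
knob 1633 [ 0.3989 -0.0674  0.0405] [0.139 0.084 0.005]
boxlid 17069 [-0.00191355  0.06670464]
```

The box lid is shut (slope ≈0). The pot lid has been knocked to about (0.488,-0.028), so I'll refit it there.

Run:
```python
from fit import *
d=data(['scene','side','wrist'])
for n,(W,c) in d.items():
    P=W.reshape(-1,3);P=P[np.isfinite(P).all(1)]
    r=np.hypot(P[:,0]-.486,P[:,1]+.026)
    L=P[(r<.065)&(P[:,2]>.009)&(P[:,2]<.016)]; print(n,'flange',len(L),cv2.minEnclosingCircle((L[:,:2]*1000).astype(np.float32)),'plane',np.linalg.lstsq(np.c_[L[:,:2]-[.486,-.026],np.ones(len(L))],L[:,2],rcond=None)[0].round(4))
    K=P[(r<.04)&(P[:,2]>.038)&(P[:,2]<.046)]; print('knob',len(K),cv2.minEnclosingCircle((K[:,:2]*1000).astype(np.float32)))
s=st()
rows([(.487,-.028,.15,-3.2),(.487,-.028,.037,-3.2)],s)
```

```text
scene flange 502 ((488.2811584472656, -25.638914108276367), 55.52227020263672) plane [-0.0032  0.0031  0.0127]
knob 44 ((489.2332763671875, -26.654619216918945), 13.913739204406738)
side flange 573 ((489.9402160644531, -28.306379318237305), 55.042869567871094) plane [-0.0002 -0.0032  0.0133]
knob 44 ((488.8796691894531, -25.995803833007812), 14.033112525939941)
wrist flange 4395 ((487.9466552734375, -27.737733840942383), 54.44291687011719) plane [-0.0006 -0.0002  0.012 ]
knob 313 ((487.5198669433594, -28.07318115234375), 12.724169731140137)
67.22 [ 0.4371 -0.175   0.2752] [-0.998  0.059 -0.     0.059  0.998  0.     0.     0.    -1.   ] J [ 1.18  0.36 -1.16  1.81  0.35  1.2   1.42] w 0.655 gf 0.0 F [-1.  -0.   1.2]
[-0.0411, 0.1497, 0.1253, 6.2825]
[-0.0412, 0.1496, 0.2383, 6.2825]
```

Call:
jog_arm --pt "-0.01 0.04 0 0" --pt "-0.02 0.08 0.03 0" --pt "-0.03 0.12 0.07 0" --pt "-0.042 0.15 0.12 0" --pt "-0.042 0.15 0.15 0" --pt "-0.042 0.15 0.19 0" --pt "-0.042 0.15 0.22 0" --pt "-0.042 0.15 0.24 0" --pt "-0.042 0.15 0.24 0" --pt "-0.042 0.15 0.24 0"

```text
clock: 68.47
position: [0.4884, -0.027, 0.0361]
ee_rot: [0.091, 3.14, 0.0]
force: [0.4, -0.0, 0.5]
width: 0.655
gripper_force: 0.0
```

Call:
jog_arm --pt "0 0 0 0" --pt "0 0 0 0" --pt "0 0 0 0" --pt "0 0 0 0" --pt "0 0 0 0" --pt "0 0 -0.02 0" --pt "0 0 -0.06 0" --pt "0 0 -0.1 0" --pt "0 0 -0.13 0" --pt "0 0 -0.13 0" --pt "0 0 -0.13 0" --hand 0.0 --newtons 25

```text
clock: 69.85
position: [0.4873, -0.0275, 0.1645]
ee_rot: [-0.091, -3.139, 0.001]
force: [0.4, -0.1, -1.7]
width: 0.271
gripper_force: 25.0
```

```bash
cat > lid.py <<'E'
from fit import *
def lid():
    s=st();p=s['position']; d=data(['scene','side'])
    for n,(W,c) in d.items():
        P=W.reshape(-1,3);P=P[np.isfinite(P).all(1)]
        r=np.hypot(P[:,0]-p[0],P[:,1]-p[1])
        L=P[(r<.065)&(abs(P[:,2]-(p[2]-.023))<.012)]
        if len(L)<30: print('few'); continue
        pl=np.linalg.lstsq(np.c_[L[:,:2]-p[:2],np.ones(len(L))],L[:,2],rcond=None)[0]
        print(n,len(L),cv2.minEnclosingCircle((L[:,:2]*1000).astype(np.float32)),'rel',np.array(cv2.minEnclosingCircle((L[:,:2]*1000).astype(np.float32))[0])-p[:2]*1000,'plane',pl.round(4),'z rel',pl[2]-p[2])
        q=P[(abs(P[:,0]-.614)<.07)&(abs(P[:,1]-.044)<.07)&(P[:,2]>.087)&(P[:,2]<.094)]
        if len(q)>60: print('pot',len(q),circ(q))
lid()
E
python3 lid.py
```

```text
69.85 [ 0.4873 -0.0275  0.1645] [-0.998  0.058 -0.001  0.058  0.998 -0.     0.001 -0.    -1.   ] J [ 0.72  0.5  -1.04  1.93  0.51  1.    0.95] w 0.271 gf 25.0 F [ 0.4 -0.1 -1.7]
scene 578 ((489.6241149902344, -26.145166397094727), 55.730892181396484) rel [2.34273338 1.31681484] plane [0.0011 0.0002 0.1418] z rel -0.02272679872059391
pot 173 [0.6143 0.0447 0.0476]
side 557 ((488.40863037109375, -24.660415649414062), 54.98784255981445) rel [1.12724876 2.80156559] plane [-0.0017 -0.0051  0.1423] z rel -0.022209871087067068
pot 149 [0.6144 0.0444 0.0477]
```

Run:
```python
from h import *
rows([(.6126,.0425,.18,-3.2),(.6126,.0425,.117,-3.2)])
```

```text
[-0.1213, 0.0769, -0.0161, 6.2838]
[-0.1214, 0.0769, 0.0469, 6.2838]
```

Call:
jog_arm --pt "0 0 -0.02 0" --pt "-0.03 0.02 -0.025 0" --pt "-0.06 0.04 -0.025 0" --pt "-0.09 0.06 -0.025 0" --pt "-0.121 0.077 -0.025 0" --pt "-0.121 0.077 -0.025 0" --pt "-0.121 0.077 -0.02 0" --pt "-0.121 0.077 -0.02 0" --pt "-0.121 0.077 -0.02 0"

```text
clock: 71.08
position: [0.6127, 0.0421, 0.1854]
ee_rot: [-0.092, -3.14, 0.001]
force: [0.8, -0.5, -1.3]
width: 0.274
gripper_force: 25.0
```

```bash
python3 lid.py; python3 -c "
from h import *
rows([(.6126,.0425,.13,-3.2),(.6126,.0425,.117,-3.2)])"
```

```text
71.08 [0.6127 0.0421 0.1854] [-0.998  0.058 -0.     0.058  0.998 -0.001  0.    -0.001 -1.   ] J [ 0.45  0.65 -0.96  1.61  0.57  1.18  0.87] w 0.274 gf 25.0 F [ 0.8 -0.5 -1.3]
scene 698 ((615.4241333007812, 43.994876861572266), 54.39030456542969) rel [2.72763768 1.8592527 ] plane [-0.0036 -0.0026  0.1628] z rel -0.022612142503372623
pot 120 [0.6143 0.0448 0.0476]
side 564 ((612.8927001953125, 43.156036376953125), 56.047584533691406) rel [0.19620458 1.02041222] plane [ 0.004  -0.0029  0.1636] z rel -0.02184799550092273
pot 120 [0.6143 0.0446 0.0476]
[0.0004, 0.0001, 0.0557, 6.2832]
[0.0004, 0.0001, 0.0687, 6.2832]
```

Lid at (0.614,0.0437) over the pot at (0.6143,0.0447), so they are aligned. Lowering.

Call:
jog_arm --pt "0 0.001 0.02 0" --pt "0 0.001 0.04 0" --pt "0 0.001 0.052 0" --pt "0 0.001 0.06 0" --pt "0 0.001 0.065 0" --pt "0 0.001 0.067 0" --pt "0 0.001 0.068 0" --pt "0 0.001 0.068 0"

```text
clock: 72.18
position: [0.6135, 0.0439, 0.1178]
ee_rot: [0.091, 3.14, 0.0]
force: [-0.3, 0.2, -1.2]
width: 0.274
gripper_force: 25.0
```

```bash
python3 lid.py
```

```text
72.17 [0.6135 0.0439 0.1178] [-0.998  0.058  0.001  0.058  0.998 -0.    -0.001  0.    -1.   ] J [ 0.42  0.72 -0.91  1.68  0.64  1.07  0.82] w 0.274 gf 25.0 F [-0.3  0.2 -1.2]
scene 666 ((617.0269165039062, 45.632911682128906), 54.817134857177734) rel [3.57540673 1.75414052] plane [-0.0151 -0.0196  0.0952] z rel -0.0226633501281239
pot 159 [0.6152 0.0462 0.0409]
side 574 ((616.1304321289062, 43.685951232910156), 55.72498321533203) rel [ 2.67892236 -0.19281993] plane [ 0.0355 -0.0387  0.0958] z rel -0.022062697049968744
pot 79 [0.6053 0.0531 0.0364]
```

Call:
jog_arm --pt "0 0 0.001 0" --pt "0 0 0.0015 0" --pt "0 0 0.0015 0"

```text
clock: 72.65
position: [0.6135, 0.0439, 0.1176]
ee_rot: [0.091, 3.139, -0.001]
force: [-5.1, -3.0, 13.1]
width: 0.27
gripper_force: 25.0
```

Call:
jog_arm --pt "0 0 0 0" --pt "0 0 0 0" --pt "0 0 0 0" --pt "0 0 0 0" --pt "0 0 0 0" --pt "0 0 -0.03 0" --pt "0 0 -0.07 0" --pt "0 0 -0.12 0" --pt "0.03 -0.05 -0.15 0" --pt "0.07 -0.1 -0.15 0" --pt "0.1 -0.14 -0.15 0" --pt "0.1 -0.14 -0.15 0" --pt "0.1 -0.14 -0.15 0" --hand 0.05 --newtons 5

```text
clock: 74.28
position: [0.5055, -0.0901, 0.2663]
ee_rot: [0.092, 3.139, 0.0]
force: [0.1, 0.6, -0.3]
width: 0.544
gripper_force: 0.0
```

Run:
```python
from fit import *
from box import *
st(); d=data(['scene','side','wrist'])
for n,(W,c) in d.items():
    P=W.reshape(-1,3);P=P[np.isfinite(P).all(1)]
    r=np.hypot(P[:,0]-.614,P[:,1]-.044); L=P[(r<.065)&(P[:,2]>.089)&(P[:,2]<.099)]
    if len(L)>50: print(n,len(L),cv2.minEnclosingCircle((L[:,:2]*1000).astype(np.float32)),np.linalg.lstsq(np.c_[L[:,:2]-[.614,.044],np.ones(len(L))],L[:,2],rcond=None)[0].round(4))
    w=P[(r<.0525)&(P[:,2]>.02)&(P[:,2]<.08)]; print('pot wall',len(w),circ(w) if len(w)>40 else '')
    qq=W[...,:2]-C; X=qq@bx; Y=qq@by; z=W[...,2]; m=(X>-.1)&(X<.08)&(abs(Y)<.1)&(z>.05)&(z<.09)
    if m.sum()>50: print('boxlid',np.polyfit(X[m],z[m],1))
shot('scene','fin.png')
```

```text
74.28 [ 0.5055 -0.0901  0.2663] [-0.998  0.058  0.001  0.058  0.998  0.    -0.001  0.    -1.   ] J [ 0.88  0.43 -1.09  1.74  0.41  1.22  1.19] w 0.544 gf 0.0 F [ 0.1  0.6 -0.3]
scene 846 ((613.5906372070312, 45.338340759277344), 55.474884033203125) [0.0006 0.0006 0.0949]
pot wall 531 [0.6135 0.0432 0.0497]
boxlid [-0.00025071  0.06729989]
side 626 ((614.3743896484375, 43.479103088378906), 55.739505767822266) [-0.0002 -0.0044  0.0955]
pot wall 508 [0.6155 0.0427 0.0498]
boxlid [-0.00066567  0.06822847]
wrist 1417 ((584.6564331054688, 45.905601501464844), 45.364654541015625) [0.0104 0.0031 0.0944]
pot wall 1263 [0.613  0.0433 0.0499]
boxlid [-0.00125777  0.06681279]
```

View pics/fin.png

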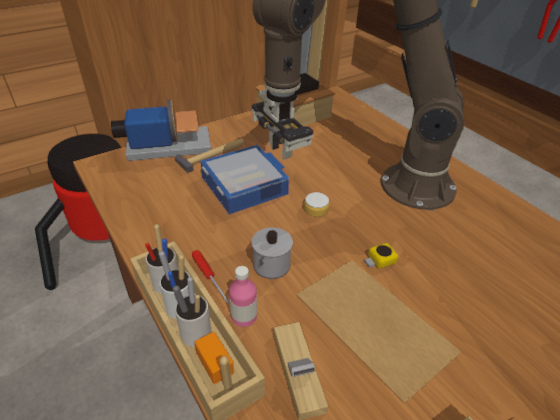

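The box lid is shut (245,175), the steel lid sits level on the pot (272,245), the card is empty, and the bystanders are where they started. Handing in.

```bash
python3 -c "
from cell import arm
print(arm.sign_off())"
```

```text
the job is handed in; nothing more can be done
None
```

I dipped all four brushes in order (white, yellow, red, black) and laid them flat in the box with the bristles to the back, then shut the box lid, set the steel lid level on the pot and handed the job in at about 74 s; the sign-off returned no verdict.

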